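Put the cricket kit away on the turntable and the rail

TASK

Put the boys' cricket kit away: push the turntable round by its rim until the yellow bail bay faces the front (squarely towards the robot), and lay every bail that is lying about in that bay while it faces front; then push the turntable round until the steel ball cup faces front and set the red ball in the cup. At any point hang each arm guard lengthways over the steel bar of the kit rail, arch over the bar, and leave the other things on the shelf as they are.

Things in the scene. Friction and masses are not known exactly. Their poses are not given: they have to be found in the camera images.
- carousel: kit turntable; origin on its vertical turning axis, on the work surface, axes as the world's; front is its -x side. On a fixed black foot turns a wooden disc, 300 mm across, floor 30 mm high, lip (5 mm thick) to 48 mm, hub 52 mm across to 85 mm; four radial dividers, 4 mm thick, to 62 mm make four bays. Heights are above the work surface
- turntable (a joint): turntable angle: 0 = yellow bail bay faces front, +pi/2 = steel cup faces front, grows anticlockwise from above, turns endlessly, starts 0.9 to 5.3. Light drag (0.1 N m): it stays where left. At the rim each divider ends in a round finger post to push on: 14 mm thick, centre 138 mm from the axis, top 85 mm above the work surface, 45 degrees either side of each bay's middle
- bail_bay (a point): middle of the floor of the bail bay (yellow felt and yellow lip), 85 mm from the turning axis, 30 mm above the work surface; turns with the disc. Opposite it is a fixed wax tin (60 mm across, top 52 mm above the work surface), a quarter turn anticlockwise from it a fixed grey and red spike box (top 60 mm)
- cup_seat (a point): centre of the red ball when seated in the stainless cup, 80 mm from the turning axis, 91 mm above the work surface. The cup stands fixed in the bay a quarter turn clockwise from the bail bay; its rim is 54 mm across, 68 mm above the work surface. Turns with the disc
- kit_rail: fixed white stand: round steel bar, 14 mm thick, between two end cheeks (56 mm wide, 180 mm high). Origin: centre of the base board (80 x 372 x 14 mm high) on the work surface; y along the bar, x across it. Bar centre line 160 mm above the origin, free 170 mm either way along y, clear below. Room for two guards end to end, middles 80 mm either side
- guard_white: rigid plastic forearm guard, white with black ribs on top, standing open side down: arched shell, upright sides, open below and at both ends, 130 mm long (its x), 58 mm wide outside (y), 57.5 mm high, wall 4 mm, 60 to 130 g. Origin: centre of the open underside, z up. One or both are there; an absent one reads None
- guard_white_apex (a point): inner top of the white guard's arch, at mid length, 53.5 mm above its underside
- guard_orange: rigid plastic forearm guard, orange with black ribs on top, standing open side down: arched shell, upright sides, open below and at both ends, 130 mm long (its x), 58 mm wide outside (y), 57.5 mm high, wall 4 mm, 60 to 130 g. Origin: centre of the open underside, z up. One or both are there; an absent one reads None
- guard_orange_apex (a point): inner top of the orange guard's arch, at mid length, 53.5 mm above its underside
- bail0: pale wooden bail lying flat, x along it, 109 mm long, 20 g: barrel 54 mm long, 14 mm wide, 15 mm high with flats (does not roll), thin spigots at both ends, the longer one at -x. Origin: underside, mid length. Two or three bails are there; an absent one reads None
- bail1: pale wooden bail lying flat, x along it, 109 mm long, 20 g: barrel 54 mm long, 14 mm wide, 15 mm high with flats (does not roll), thin spigots at both ends, the longer one at -x. Origin: underside, mid length. Two or three bails are there; an absent one reads None
- bail2: pale wooden bail lying flat, x along it, 109 mm long, 20 g: barrel 54 mm long, 14 mm wide, 15 mm high with flats (does not roll), thin spigots at both ends, the longer one at -x. Origin: underside, mid length. Two or three bails are there; an absent one reads None
- bail0_mid (a point): middle of the barrel of bail0, 7.5 mm above its underside: the place to grip it
- bail1_mid (a point): middle of the barrel of bail1, 7.5 mm above its underside: the place to grip it
- bail2_mid (a point): middle of the barrel of bail2, 7.5 mm above its underside: the place to grip it
- ball: red tennis ball, 66 mm diameter, 58 g; it starts standing on a white roll of tape (70 mm across, 20 mm high, loose). Its origin rolls with it: use its centre
- ball_center (a point): centre of the red ball
- spike_key: bystander: small yellow plastic spike key lying flat, 75 x 44 mm, 18 mm high
- sun_cream: bystander: small orange bottle, 44 mm across, 110 mm high
- water_bottle: bystander: green drinking bottle, 68 mm across, 200 mm high
There are look-alikes about, which are no part of the job. There is more than one size of the ball; the job needs the middle-sized.

How it is judged:
On the way, in this order (a step that is already met when the one before it is completed fails the run):
1. the yellow bail bay faces front, the turntable at rest (x of bail_bay in the frame of carousel below 0 m and y of bail_bay in the frame of carousel between -0.02 and 0.02 m and velocity of joint turntable between -0.1 and 0.1 rad/s), for 0.3 s.
2. every bail lies in the yellow bay, let go, with the bay still facing front (all of step 1 and horizontal distance between each of bail0_mid, bail1_mid, bail2_mid and bail_bay below 0.052 m and z of each of bail0_mid, bail1_mid, bail2_mid in the frame of bail_bay below 0.04 m and linear speed of each of bail0, bail1, bail2 below 0.03 m/s and contact force between each of bail0, bail1, bail2 and the fingers below 0.05 N), for 0.3 s.
3. the steel ball cup faces front, the turntable at rest (x of cup_seat in the frame of carousel below 0 m and y of cup_seat in the frame of carousel between -0.019 and 0.019 m and velocity of joint turntable between -0.1 and 0.1 rad/s), for 0.3 s.
At the end, for the whole second after the job is handed in: Cup faces front within 13 degrees, at rest, ball seated in it (within 8 mm); every bail in the yellow bay (barrel middle within 52 mm of its middle, under 40 mm up); every guard hangs lengthways on the bar (within 0.2 rad, tilt under 0.6 rad, 20 mm across, 100 mm of the bar's middle); all at rest (all of step 3 and horizontal distance between each of bail0_mid, bail1_mid, bail2_mid and bail_bay below 0.052 m and z of each of bail0_mid, bail1_mid, bail2_mid in the frame of bail_bay below 0.04 m and linear speed of each of bail0, bail1, bail2, guard_white, guard_orange, ball below 0.03 m/s and contact force between each of bail0, bail1, bail2 and the fingers below 0.05 N and x of guard_white_apex in the frame of kit_rail between -0.02 and 0.02 m and y of guard_white_apex in the frame of kit_rail between -0.1 and 0.1 m and z of guard_white_apex in the frame of kit_rail between 0.156 and 0.176 m and angle between each of guard_white, guard_orange's own z axis and vertical below 0.6 rad and angle between the x axis of each of guard_white, guard_orange and the y axis of kit_rail, either way round below 0.2 rad and x of guard_orange_apex in the frame of kit_rail between -0.02 and 0.02 m and y of guard_orange_apex in the frame of kit_rail between -0.1 and 0.1 m and z of guard_orange_apex in the frame of kit_rail between 0.156 and 0.176 m and distance between ball_center and cup_seat below 0.008 m); the robot touches nothing.
It fails at once if a bystander is moved more than 40 mm or tipped over (distance of any of spike_key, sun_cream, water_bottle from where it was at the start of the episode above 0.04 m or angle between any of spike_key, sun_cream, water_bottle's own z axis and vertical above 0.6 rad).
Of bail0, bail1, bail2 only 2 to 3 are there at a start; the rules pass over those that are not, and their reading is None.
Of guard_white, guard_orange only 1 to 2 are there at a start; the rules pass over those that are not, and their reading is None.
At some moment in a run one of bail0, bail1, bail2 may be knocked a few centimetres aside while the robot is not near it.
It also fails if it takes over 210 s, if anything falls off the work surface, if the arm or the gripper's body presses on something with over 40 N, if the wrist force passes 120 N, or if a joint passes its speed limit or range.

ROBOT

A 6-joint arm with a two-finger parallel gripper is mounted at the origin on the work surface. World frame = base frame: x ahead of the robot, y to its left, z up, the work surface at z = 0. Lengths are in m, angles in rad, forces in N, time in s.
With the tool pointing down it reaches from about 0.275 to 1 m from the base axis. Payload 8.4 kg.
Tool frame: the origin (TCP) lies at the very end of the fingers, on their centre line; the grasp point (between the pads) lies 19 mm behind it (ctrl.grip_depth is the distance from the TCP to the grasp point, in m); z points along the fingers, y is the line along which they close (so a half turn about z gives the same grasp; the last joint's range is limited). The gripper opens to 85 mm and grips with 20 to 120 N. Pads are 22 mm wide; open, the fingers measure 114 mm over their backs; the gripper's body (76 mm by 85 mm) begins 54 mm behind the grasp point. The pads swing forward as they close: fully open they stand 13 mm farther back than shut.
Start: joints at [1.209, 0.353, 1.633, -0, 1.155, -0.002], TCP at [0.22, 0.585, 0.231] pointing down, gripper open.
Joint ranges: [-2.63, 2.63], [-0.92, 2.1], [0.06, 2.66], [-1.3, 4.44], [0, 2.69], [-3.02, 3.02]. Speed limits (rad/s): [2.22, 2.22, 2.79, 3.14, 3.14, 3.14].

INTERFACE

Orientations are given as a rotation vector (axis times angle).
In Python, from plant import sensors, imaging, order, finder, ctrl gives the robot as it stands.
- The arm moves only by the tool servo_tool, never from a script. Its arguments are lists of equal length, an entry for each row: "travel": the shift along the tool's x, y, z as a fraction of full scale, a list of three; "twist": the turn, a rotation vector about the tool's x, y, z as a fraction of full scale, a list of three; "jaw": the gripper command: -1 is fully open, 1 is shut, values between are in proportion. In form: {"travel": [[x, y, z], ...], "twist": [[ax, ay, az], ...], "jaw": [jaw, ...]}. A call has 1 to 5 rows; each row shifts and turns the commanded pose from where the row before left it, along the tool's axes as they then stand; what a row does not reach is not made up. Full scale, the value 1, is 100 mm for a shift and 180 degrees for a turn. A row lasts 1/12 s, in which the tool goes at most 41.7 mm and 7.16 degrees, less where a joint would pass 70% of its speed; a pose out of reach is approached as far as the arm can. A call with a number of a shift or a turn outside -1 to 1 is refused whole. A call with a gripper value outside its range is refused whole. The fingers move at their own pace and stop on an object; the grip force is fixed at half the most. Time passes only in rows, so rows that do not move let the fingers close. It gives the time, the measured TCP pose, the force, the opening and the grip force at its end, in the units of the state.
- sensors.state(): the state, without advancing time (a new reading comes with each control period).
- imaging.get_image(name): name is "scene" or "top" or "wrist"; returns a dict with "pixels" (480x640x3 uint8, blue, green, red), "fx", "fy", "cx", "cy" (pixels), "dist_coeffs" ([k1, k2, p1, p2, k3] as OpenCV has them; the pictures are not rectified), "R" (3x3) and "t" (3): a world point X has camera coordinates R X + t. Camera axes: x right, y down, z forward; pixel columns grow to the right and rows downward; lengths in m; the calibration is good to about 2 mm. A picture is of the moment at which its call begins. There is no depth.
- order.finish_job(): hands the job in; it is judged then, once.
Trained networks look in a picture, given as the dict that the camera call returned (one of the last four; its "shot" number tells which), for a name from the list of things; names that differ only in an ending like _2 or _b are one class to them, and where a whole thing is asked for, a point or a joint stands for the part that bears it (a point fixed in the world has none). Each returns a list of dicts, best first, with "confidence" (0 to 1); they miss things now and then, are a little off and sometimes report something else, mostly with a low value. They report only what shows in the picture. A call takes as long as a camera call. They do not tell look-alikes from the thing itself.
- finder.silhouettes(picture, target): "pixels" (480x640 bool, what is visible of it) and "box" ([left, top, right, bottom] in pixels, round what is visible of it).
The state is a dict: "clock": time; "joints": joint angles; "joint_velocities": joint speeds; "joint_efforts": joint torques, N m; "position": TCP position; "orientation": TCP orientation; "force": force on the tool from outside, world axes, zero at the start; "torque": the same for the moment, N m; "opening": finger opening in m; "finger_force": force on a finger pad.
Only numpy, scipy, OpenCV 4.12 (cv2) and the standard library are available. Lean on these libraries where they do the work, as an engineer would, in place of code of your own. Each camera call takes 0.05 s, during which the arm holds its last target. There are 200 camera calls.

## Working session

There is one attempt and no reset: what is moved stays moved. The work goes in short steps, Python scripts to look and compute and a tool call to move; the robot and the scene stay as the last step left them, time stands still between calls to the robot, and variables do not carry over. Pictures are saved under pics/ and viewed, at most 14 in all, crops included, and the job is handed in when it is done.

Besides the shell and the picture viewer there is one more tool, called after "Request:" in YAML: its name, and indented under it one key for each argument. servo_tool: Moves the arm, as the interface text tells. Its arguments: {"type":"object","properties":{"travel":{"type":"array","items":{"type":"array","items":{"type":"number","minimum":-1,"maximum":1}}},"twist":{"type":"array","items":{"type":"array","items":{"type":"number","minimum":-1,"maximum":1}}},"jaw":{"type":"array","items":{"type":"number"}}},"required":["travel","twist","jaw"]}

```bash
mkdir -p pics; ls
cat > h.py <<'E'
import numpy as np, cv2
from plant import sensors, imaging, order, finder, ctrl
def und(im,uv):
    K=np.array([[im['fx'],0,im['cx']],[0,im['fy'],im['cy']],[0,0,1.]])
    return cv2.undistortPoints(np.array(uv,float).reshape(-1,1,2),K,np.array(im['dist_coeffs'],float)).reshape(-1,2)
def ground(im,uv,z):
    n=und(im,uv); R=np.array(im['R']);t=np.array(im['t']); C=-R.T@t
    d=np.c_[n,np.ones(len(n))]@R
    return C+d*((z-C[2])/d[:,2])[:,None]
def proj(im,X):
    K=np.array([[im['fx'],0,im['cx']],[0,im['fy'],im['cy']],[0,0,1.]])
    return cv2.projectPoints(np.array(X,float).reshape(-1,1,3),cv2.Rodrigues(np.array(im['R'],float))[0],np.array(im['t'],float),K,np.array(im['dist_coeffs'],float))[0].reshape(-1,2)
E
python3 - <<'E'
from h import *
s=sensors.state();print({k:np.round(v,3).tolist() for k,v in s.items()}, ctrl.grip_depth)
for n in ['scene','top']:
    im=imaging.get_image(n); cv2.imwrite(f'pics/{n}0.png',im['pixels'])
    R=np.array(im['R']);print(n,'C',np.round(-R.T@im['t'],3),'fwd',R[2].round(2))
    for t in ['carousel','kit_rail','guard_white','guard_orange','bail0','ball','spike_key','sun_cream','water_bottle','bail_bay','cup_seat']:
        for d in finder.silhouettes(im,t):
            v,u=np.nonzero(d['pixels']); print(t,round(d['confidence'],2),d['box'],round(u.mean()),round(v.mean()),len(u))
E
```

```text
pics
{'clock': 0.0, 'joints': [1.209, 0.354, 1.634, 0.0, 1.155, -0.002], 'joint_velocities': [0.0, -0.001, -0.0, -0.003, -0.002, -0.002], 'joint_efforts': [0.003, -60.526, -34.208, 0.0, 0.009, -0.0], 'position': [0.22, 0.585, 0.231], 'orientation': [-0.562, -3.091, 0.002], 'force': [-0.235, -0.059, -0.816], 'torque': [-0.016, 0.078, 0.009], 'finger_force': 0.0, 'opening': 0.086} 0.0187
scene C [1.024 0.453 1.036] fwd [-0.43 -0.34 -0.84]
carousel 0.82 [287.9, 258.1, 423.0, 390.2] 356 323 14091
kit_rail 0.95 [141.3, 127.0, 280.6, 254.5] 213 196 5872
guard_white 0.84 [247.3, 151.4, 286.1, 195.8] 269 172 992
guard_orange 0.97 [209.4, 126.8, 263.9, 169.3] 238 147 1215
bail0 0.44 [347.8, 219.7, 363.4, 251.5] 356 236 194
bail0 0.27 [393.1, 235.6, 424.2, 256.5] 410 248 175
ball 0.8 [438.4, 218.6, 472.2, 252.7] 456 234 1042
ball 0.7 [452.9, 268.2, 483.6, 296.1] 469 281 665
ball 0.6 [205.0, 243.4, 245.7, 302.0] 222 277 1675
sun_cream 0.77 [451.3, 368.0, 482.0, 395.9] 469 379 640
water_bottle 0.68 [203.4, 243.8, 244.6, 306.5] 222 276 1637
water_bottle 0.36 [396.5, 236.5, 423.8, 259.9] 410 248 2
[... 801 characters left out ...]
337.3, 187.8, 351.7] 177 344 274
ball 0.75 [177.0, 289.1, 206.6, 313.8] 192 299 671
ball 0.61 [212.6, 320.1, 252.6, 359.9] 230 341 1143
spike_key 0.55 [246.5, 300.5, 277.6, 317.2] 263 307 206
spike_key 0.52 [384.0, 271.8, 389.6, 313.5] 386 291 171
sun_cream 0.88 [140.8, 205.4, 163.9, 229.1] 153 215 425
sun_cream 0.37 [384.2, 270.1, 390.0, 315.3] 386 289 207
water_bottle 0.57 [362.0, 124.5, 394.9, 174.6] 378 151 1149
bail_bay 0.92 [199.2, 148.2, 324.3, 268.9] 260 204 11514
bail_bay 0.67 [311.5, 264.5, 326.6, 306.4] 316 285 212
bail_bay 0.47 [381.5, 195.0, 567.0, 243.8] 468 221 6252
bail_bay 0.24 [484.3, 266.6, 520.1, 328.8] 502 297 1523
cup_seat 0.89 [202.9, 145.8, 322.1, 263.9] 260 204 11596
```

View pics/top0.png

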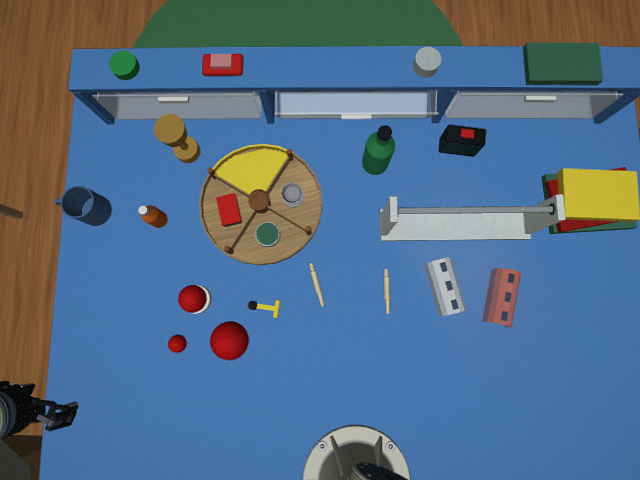

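View pics/scene0.png

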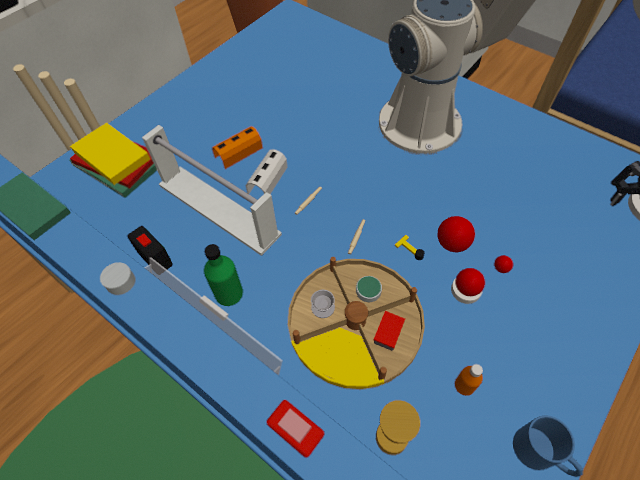

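```bash
cat > m1.py <<'E'
from h import *
ims={n:imaging.get_image(n) for n in ['top','scene']}
def pca(X):
    c=X.mean(0);w,v=np.linalg.eigh(np.cov((X-c).T));a=v[:,1];pr=(X-c)@a
    e=a*(pr.max()+pr.min())/2
    return c,c+e,np.degrees(np.arctan2(a[1],a[0]))%180,np.ptp(pr),np.ptp((X-c)@v[:,0])
for n,im in ims.items():
    hsv=cv2.cvtColor(im['pixels'],cv2.COLOR_BGR2HSV)
    for t,z in [('bail0',.0075),('guard_white',.0575),('guard_orange',.0575)]:
        for d in finder.silhouettes(im,t):
            if d['confidence']<.4: continue
            v,u=np.nonzero(d['pixels']); X=ground(im,np.c_[u,v],z)[:,:2]
            c,m,a,L,W=pca(X);print(n,t,round(d['confidence'],2),c.round(3),m.round(3),a.round(1),L.round(3),W.round(3))
    for (d) in finder.silhouettes(im,'ball'):
        v,u=np.nonzero(d['pixels']);print(n,'ball',round(d['confidence'],2),ground(im,[[u.mean(),v.mean()]],.053)[0].round(3), d['box'])
im=ims['top']
# ortho at z
def ortho(im,x0,x1,y0,y1,z,s):
    xs=np.arange(x1,x0,-s);ys=np.arange(y1,y0,-s);Y,X=np.meshgrid(ys,xs)
    p=proj(im,np.c_[X.ravel(),Y.ravel(),np.full(X.size,z)]).astype(np.float32).reshape(*X.shape,2)
    return cv2.remap(im['pixels'],p,None,cv2.INTER_CUBIC)
c=ground(im,[[260,202]],.085)[0];print('hub',c)
b=ground(im,[[193,299]],.053)[0]
A=ortho(im,c[0]-.18,c[0]+.18,c[1]-.18,c[1]+.18,.085,.0006)
B=im['pixels'][275:365,150:270];B=cv2.resize(B,None,fx=1.6,fy=1.6)
A[:B.shape[0],:B.shape[1]]=B if False else A[:B.shape[0],:B.shape[1]]
out=np.zeros((600,800,3),np.uint8);out[:,:600]=A[:600,:600];out[:144,608:800]=B
cr=ortho(ims['scene'],c[0]-.18,c[0]+.18,c[1]-.18,c[1]+.18,.085,.0018);out[160:360,600:800]=cr[:200,:200]
cv2.imwrite('pics/car.png',out);print('ortho origin',c[0]+.18,c[1]+.18)
print('rail bar px->',ground(im,[[393,210],[556,210]],.16).round(3))
E
python3 m1.py
```

```text
top bail0 0.75 [ 0.442 -0.079] [ 0.44  -0.079] 1.2 0.105 0.015
top guard_white 0.67 [ 0.446 -0.208] [ 0.445 -0.208] 15.1 0.133 0.071
top guard_orange 0.63 [ 0.422 -0.34 ] [ 0.424 -0.34 ] 165.6 0.132 0.068
top ball 0.86 [0.416 0.383 0.053] [178.5, 286.6, 203.3, 313.1]
top ball 0.63 [0.312 0.414 0.053] [167.5, 337.7, 189.4, 356.3]
top ball 0.59 [0.319 0.292 0.053] [213.3, 321.6, 251.1, 361.5]
scene bail0 0.62 [0.452 0.091] [0.452 0.091] 17.3 0.098 0.012
scene bail0 0.45 [ 0.435 -0.08 ] [ 0.437 -0.08 ] 1.8 0.106 0.014
scene guard_white 0.57 [ 0.459 -0.197] [ 0.459 -0.197] 17.2 0.16 0.077
scene guard_orange 0.86 [ 0.44  -0.325] [ 0.438 -0.325] 175.4 0.153 0.103
scene ball 0.73 [0.333 0.424 0.053] [492.0, 254.8, 514.5, 274.4]
scene ball 0.69 [0.422 0.385 0.053] [455.5, 266.5, 486.2, 297.9]
scene ball 0.56 [0.327 0.294 0.053] [438.6, 216.8, 474.5, 254.8]
scene ball 0.17 [ 0.603 -0.26   0.053] [144.8, 124.2, 279.9, 255.2]
hub [0.64165404 0.22429461 0.085     ]
ortho origin 0.8216540357284563 0.40429460871037254
rail bar px-> [[ 0.605 -0.076  0.16 ]
 [ 0.605 -0.43   0.16 ]]
```

View pics/car.png

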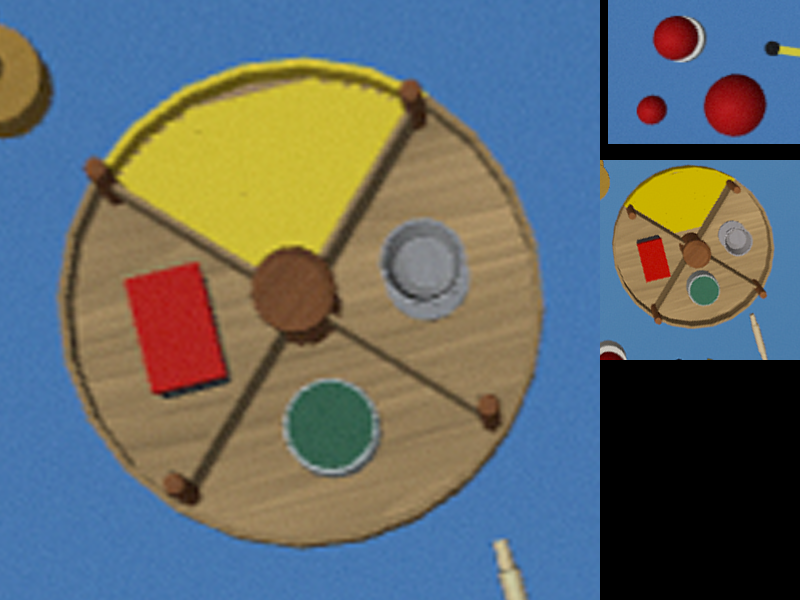

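The middle-sized red ball is the one at (192,299), standing on the white tape. The small one is at (177,344) and the big one at (230,341). The crop confirms this. The yellow bay centre is at about 14° world, so a turn of about 166° anticlockwise is needed, pushing the post at 59°.

Request:
servo_tool:
  travel:
    - [0, 0, 0]
    - [0, 0, 0]
    - [0, 0, 0]
    - [0, 0, 0]
  twist:
    - [0, 0, -0.038]
    - [0, 0, -0.038]
    - [0, 0, -0.038]
    - [0, 0, 0]
  jaw: [1, 1, 1, 1]

```text
clock: 2.03
position: [0.2201, 0.585, 0.2313]
orientation: [-0.006, 3.142, 0.0]
force: [-0.2, 0.4, 0.0]
opening: 0.0388
finger_force: 0.0
```

Request:
servo_tool:
  travel:
    - [-0.3, -0.16, 0]
    - [-0.3, -0.16, 0]
    - [-0.3, -0.16, 0]
    - [-0.3, -0.16, 0]
    - [-0.3, -0.16, 0]
  twist:
    - [0, 0, 0]
    - [0, 0, 0]
    - [0, 0, 0]
    - [0, 0, 0]
    - [0, 0, 0]
  jaw: [1, 1, 1, 1, 1]

```text
clock: 2.45
position: [0.3711, 0.5039, 0.2314]
orientation: [0.009, 3.141, 0.0]
force: [0.2, 0.7, -0.6]
opening: 0.0001
finger_force: 0.0
```

Request:
servo_tool:
  travel:
    - [-0.3, -0.16, 0]
    - [-0.3, -0.16, 0]
    - [-0.3, -0.16, 0]
    - [-0.3, -0.16, 0]
    - [0, 0, 0]
  twist:
    - [0, 0, 0]
    - [0, 0, 0]
    - [0, 0, 0]
    - [0, 0, 0]
    - [0, 0, 0]
  jaw: [1, 1, 1, 1, 1]

```text
clock: 2.87
position: [0.4947, 0.4376, 0.2313]
orientation: [0.015, 3.139, -0.001]
force: [-0.2, -0.2, 0.3]
opening: -0.0001
finger_force: 0.0
```

Request:
servo_tool:
  travel:
    - [-0.32, -0.15, 0]
    - [-0.32, -0.15, 0]
    - [-0.32, -0.15, 0]
    - [-0.32, -0.15, 0]
    - [-0.32, -0.15, 0]
  twist:
    - [0, 0, 0]
    - [0, 0, 0]
    - [0, 0, 0]
    - [0, 0, 0]
    - [0, 0, 0]
  jaw: [1, 1, 1, 1, 1]

```text
clock: 3.28
position: [0.6508, 0.3647, 0.2313]
orientation: [-0.009, -3.142, -0.0]
force: [0.0, 1.0, -0.6]
opening: -0.0001
finger_force: 0.0
```

Request:
servo_tool:
  travel:
    - [-0.32, -0.15, 0]
    - [-0.32, -0.15, 0]
    - [-0.32, -0.15, 0]
    - [0, 0, 0.3]
    - [0, 0, 0.3]
  twist:
    - [0, 0, 0]
    - [0, 0, 0]
    - [0, 0, 0]
    - [0, 0, 0]
    - [0, 0, 0]
  jaw: [1, 1, 1, 1, 1]

```text
clock: 3.7
position: [0.7487, 0.3193, 0.1725]
orientation: [0.013, 3.137, 0.003]
force: [0.0, 0.5, -0.5]
opening: 0.0002
finger_force: 0.0
```

Request:
servo_tool:
  travel:
    - [0, 0, 0.3]
    - [0, 0, 0.3]
    - [0, 0, 0.3]
    - [0, 0, 0.13]
    - [0, 0, 0]
  twist:
    - [0, 0, 0]
    - [0, 0, 0]
    - [0, 0, 0]
    - [0, 0, 0]
    - [0, 0, 0]
  jaw: [1, 1, 1, 1, 1]

```text
clock: 4.12
position: [0.743, 0.3193, 0.0638]
orientation: [-0.006, -3.135, 0.004]
force: [-0.3, -0.3, -0.6]
opening: 0.0001
finger_force: 0.0
```

Request:
servo_tool:
  travel:
    - [0.15, 0.2, -0.04]
    - [0.23, 0.13, 0]
    - [0.25, 0.08, 0]
    - [0.26, 0.03, 0]
    - [0.26, -0.02, 0]
  twist:
    - [0, 0, 0]
    - [0, 0, 0]
    - [0, 0, 0]
    - [0, 0, 0]
    - [0, 0, 0]
  jaw: [1, 1, 1, 1, 1]

```text
clock: 4.53
position: [0.6311, 0.3642, 0.075]
orientation: [0.004, 3.138, 0.003]
force: [1.2, -1.7, 0.2]
opening: -0.0
finger_force: 0.8
```

Request:
servo_tool:
  travel:
    - [0.25, -0.07, 0]
    - [0.24, -0.11, 0]
    - [0.21, -0.16, 0]
    - [0.18, -0.19, 0]
    - [0.14, -0.22, 0]
  twist:
    - [0, 0, 0]
    - [0, 0, 0]
    - [0, 0, 0]
    - [0, 0, 0]
    - [0, 0, 0]
  jaw: [1, 1, 1, 1, 1]

```text
clock: 4.95
position: [0.5301, 0.2885, 0.0752]
orientation: [0.002, 3.135, 0.004]
force: [10.2, -1.9, -0.3]
opening: 0.0002
finger_force: 4.3
```

Request:
servo_tool:
  travel:
    - [0.09, -0.25, 0]
    - [0.03, -0.15, 0]
    - [0.01, -0.1, 0]
    - [0, -0.1, 0]
    - [0, -0.1, 0]
  twist:
    - [0, 0, 0]
    - [0, 0, 0]
    - [0, 0, 0]
    - [0, 0, 0]
    - [0, 0, 0]
  jaw: [1, 1, 1, 1, 1]

```text
clock: 5.37
position: [0.5166, 0.2174, 0.073]
orientation: [0.003, 3.14, 0.001]
force: [0.2, 0.4, -0.3]
opening: -0.0001
finger_force: 0.0
```

```bash
cat > tt.py <<'E'
from h import *
im=imaging.get_image('top')
C=np.array([.649,.227])
hsv=cv2.cvtColor(im['pixels'],cv2.COLOR_BGR2HSV)
m=cv2.inRange(hsv,(22,150,120),(34,255,255))
v,u=np.nonzero(m); X=ground(im,np.c_[u,v],.03)[:,:2]; r=np.linalg.norm(X-C,axis=1); X=X[(r>.05)&(r<.128)]
a=np.arctan2(*(X.mean(0)-C)[::-1]);print('yellow centroid',X.mean(0).round(3),'angle',np.degrees(a)%360,len(X)); print(sensors.state()['position'])
E
python3 tt.py
```

```text
yellow centroid [nan nan] angle nan 0
[0.51616231 0.21587776 0.0725976 ]tt.py:7: RuntimeWarning: Mean of empty slice.
  a=np.arctan2(*(X.mean(0)-C)[::-1]);print('yellow centroid',X.mean(0).round(3),'angle',np.degrees(a)%360,len(X)); print(sensors.state()['position'])
  ret = um.true_divide(
```

```bash
cat > tt.py <<'E'
from h import *
C=np.array([.649,.227])
for n in ['top','scene']:
    im=imaging.get_image(n); cv2.imwrite(f'pics/tt_{n}.png',im['pixels'])
    p=im['pixels'].astype(int); m=(p[...,2]>90)&(p[...,1]>.65*p[...,2])&(p[...,0]<.35*p[...,1])
    v,u=np.nonzero(m); X=ground(im,np.c_[u,v],.03)[:,:2]; r=np.linalg.norm(X-C,axis=1); X=X[(r>.05)&(r<.128)]
    if len(X):
        d=X-C; a=np.degrees(np.arctan2(d[:,1],d[:,0]))%360
        print(n,'yellow',X.mean(0).round(3),'mean',a.mean().round(1),'ext',np.percentile(a,[1,99]).round(1),len(X))
print(sensors.state()['position'].round(4) if hasattr(sensors.state()['position'],'round') else sensors.state()['position'])
E
python3 tt.py
```

```text
scene yellow [0.57  0.266] mean 154.0 ext [115.6 193.6] 1665
[0.5161 0.2173 0.0723]
```

View pics/tt_scene.png

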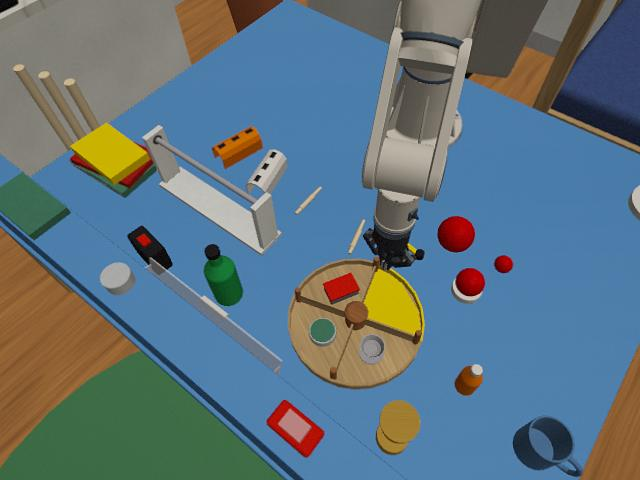

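Request:
servo_tool:
  travel:
    - [0.02, -0.14, 0]
    - [-0.02, -0.09, 0]
    - [-0.03, -0.09, 0]
    - [-0.03, -0.09, 0]
    - [-0.04, -0.09, 0]
  twist:
    - [0, 0, 0]
    - [0, 0, 0]
    - [0, 0, 0]
    - [0, 0, 0]
    - [0, 0, 0]
  jaw: [1, 1, 1, 1, 1]

```text
clock: 5.93
position: [0.5256, 0.1668, 0.0722]
orientation: [-0.003, -3.141, -0.0]
force: [-1.2, 2.1, 0.4]
opening: 0.0
finger_force: 0.6
```

Request:
servo_tool:
  travel:
    - [-0.04, -0.06, 0]
    - [-0.03, -0.05, 0]
    - [-0.02, -0.04, 0]
    - [-0.01, -0.02, 0]
    - [0, 0, 0]
  twist:
    - [0, 0, 0]
    - [0, 0, 0]
    - [0, 0, 0]
    - [0, 0, 0]
    - [0, 0, 0]
  jaw: [1, 1, 1, 1, 1]

```text
clock: 6.35
position: [0.5355, 0.15, 0.0722]
orientation: [-0.003, -3.141, 0.0]
force: [0.5, 0.4, -0.2]
opening: -0.0002
finger_force: 0.0
```

```bash
python3 tt.py
```

```text
top yellow [0.54  0.241] mean 172.1 ext [134.2 197. ] 181
scene yellow [0.561 0.226] mean 180.9 ext [142.5 219.5] 1564
[0.5353 0.1505 0.0722]
```

Request:
servo_tool:
  travel:
    - [0, 0, -0.3]
    - [0, 0, -0.35]
    - [0, 0, -0.35]
    - [0, 0, -0.35]
    - [0, 0, -0.35]
  twist:
    - [0, 0, 0]
    - [0, 0, 0]
    - [0, 0, 0]
    - [0, 0, 0]
    - [0, 0, 0]
  jaw: [1, 1, -1, -1, -1]

```text
clock: 6.87
position: [0.5348, 0.1507, 0.244]
orientation: [-0.002, -3.141, 0.0]
force: [0.7, -0.7, -0.7]
opening: 0.0358
finger_force: 0.0
```

Request:
servo_tool:
  travel:
    - [0.17, -0.3, 0]
    - [0.17, -0.3, 0]
    - [0.17, -0.3, 0]
    - [0.17, -0.3, 0]
    - [0.17, -0.3, 0]
  twist:
    - [0, 0, 0]
    - [0, 0, 0]
    - [0, 0, 0]
    - [0, 0, 0]
    - [0, 0, 0]
  jaw: [-1, -1, -1, -1, -1]

```text
clock: 7.28
position: [0.4489, -0.0001, 0.2424]
orientation: [0.001, 3.141, -0.0]
force: [0.0, -0.9, 0.4]
opening: 0.0855
finger_force: 0.0
```

```bash
cat > bl.py <<'E'
from h import *
def pca(X):
    c=X.mean(0);w,v=np.linalg.eigh(np.cov((X-c).T));a=v[:,1];pr=(X-c)@a
    return c,c+a*(pr.max()+pr.min())/2,(np.degrees(np.arctan2(a[1],a[0]))+90)%180-90,np.ptp(pr),np.ptp((X-c)@v[:,0])
if __name__=='__main__':
    print(sensors.state()['position'],sensors.state()['orientation'])
    for n in ['top','scene','wrist']:
        im=imaging.get_image(n); cv2.imwrite(f'pics/b_{n}.png',im['pixels'])
        if n=='wrist': R=np.array(im['R']);print('wrist C',(-R.T@im['t']).round(3),R[2].round(2))
        for d in finder.silhouettes(im,'bail0'):
            if d['confidence']<.15: continue
            v,u=np.nonzero(d['pixels']); X=ground(im,np.c_[u,v],.0075)[:,:2]
            c,m,a,L,W=pca(X);print(n,round(d['confidence'],2),np.round(d['box']),c.round(3),m.round(3),a.round(1),L.round(3),W.round(3))
E
python3 bl.py
```

```text
[ 4.48907216e-01 -1.13103072e-04  2.42366670e-01] [ 7.08865005e-04  3.14129765e+00 -2.11147423e-04]
top 0.62 [308. 266. 326. 307.] [0.456 0.093] [0.454 0.093] 16.6 0.105 0.014
top 0.43 [383. 293. 392. 312.] [ 0.416 -0.079] [ 0.413 -0.079] 0.0 0.051 0.013
scene 0.6 [292. 188. 322. 213.] [ 0.443 -0.08 ] [ 0.44 -0.08] 0.9 0.107 0.015
scene 0.43 [348. 221. 360. 252.] [0.454 0.091] [0.453 0.091] 16.7 0.109 0.016
wrist C [0.365 0.001 0.385] [ 0.33 -0.   -0.94]
wrist 0.89 [397. 134. 426. 248.] [0.453 0.093] [0.453 0.093] 16.5 0.112 0.015
wrist 0.59 [226. 116. 247. 228.] [ 0.437 -0.078] [ 0.437 -0.078] 1.6 0.11 0.015
```

View pics/b_wrist.png

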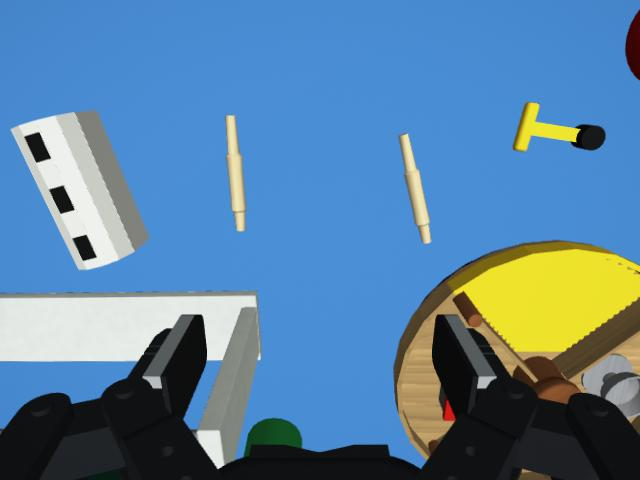

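Request:
servo_tool:
  travel:
    - [-0.03, 0.31, 0]
    - [-0.03, 0.31, 0]
    - [-0.03, 0.31, 0.1]
    - [0, 0, 0.2]
    - [0, 0, 0.25]
  twist:
    - [0, 0, 0]
    - [0, 0, 0]
    - [0, 0, -0.031]
    - [0, 0, -0.031]
    - [0, 0, -0.031]
  jaw: [-1, -1, -1, -1, -1]

```text
clock: 8.0
position: [0.461, 0.0968, 0.1878]
orientation: [-0.469, 3.103, 0.001]
force: [0.2, 0.9, -1.1]
opening: 0.0855
finger_force: 0.0
```

Request:
servo_tool:
  travel:
    - [0, 0, 0.35]
    - [0, 0, 0.35]
    - [0, 0, 0.35]
    - [0, 0, 0.35]
    - [0, 0, 0.2]
  twist:
    - [0, 0, 0]
    - [0, 0, 0]
    - [0, 0, 0]
    - [0, 0, 0]
    - [0, 0, 0]
  jaw: [-1, -1, -1, -1, -1]

```text
clock: 8.42
position: [0.4579, 0.0946, 0.0239]
orientation: [0.457, -3.105, 0.0]
force: [-0.5, -0.5, -0.3]
opening: 0.085
finger_force: 0.0
```

Request:
servo_tool:
  travel:
    - [0, 0, 0.12]
    - [0, 0, 0.07]
    - [0, 0, 0]
    - [0, 0, 0]
    - [0, 0, 0]
  twist:
    - [0, 0, 0]
    - [0, 0, 0]
    - [0, 0, 0]
    - [0, 0, 0]
    - [0, 0, 0]
  jaw: [-1, -1, 1, 1, 1]

```text
clock: 8.83
position: [0.4601, 0.0941, 0.009]
orientation: [-0.455, 3.107, 0.0]
force: [-0.1, -0.6, 0.3]
opening: 0.0518
finger_force: 0.0
```

Request:
servo_tool:
  travel:
    - [0, 0, 0]
    - [0, 0, 0]
    - [0, 0, 0]
    - [0, 0, 0]
    - [0, 0, 0]
  twist:
    - [0, 0, 0]
    - [0, 0, 0]
    - [0, 0, 0]
    - [0, 0, 0]
    - [0, 0, 0]
  jaw: [1, 1, 1, 1, 1]

```text
clock: 9.25
position: [0.4598, 0.0937, 0.0092]
orientation: [-0.454, 3.107, 0.0]
force: [-1.2, -0.0, 9.1]
opening: 0.012
finger_force: 58.7
```

Request:
servo_tool:
  travel:
    - [0, 0, -0.2]
    - [0, 0, -0.3]
    - [0, 0, -0.3]
    - [0, 0, -0.3]
    - [0, 0, -0.3]
  twist:
    - [0, 0, 0]
    - [0, 0, 0]
    - [0, 0, 0]
    - [0, 0, 0]
    - [0, 0, 0]
  jaw: [1, 1, 1, 1, 1]

```text
clock: 9.67
position: [0.4589, 0.0934, 0.15]
orientation: [-0.454, 3.108, 0.0]
force: [1.9, 0.7, -0.8]
opening: 0.0113
finger_force: 59.0
```

Request:
servo_tool:
  travel:
    - [0, 0, 0]
    - [0, 0, 0]
    - [0, 0, 0]
    - [0, 0, 0]
    - [0, 0, 0]
  twist:
    - [0, 0, 0.0395]
    - [0, 0, 0.0395]
    - [0, 0, 0.0395]
    - [0, 0, 0.0395]
    - [0, 0, 0.0395]
  jaw: [1, 1, 1, 1, 1]

```text
clock: 10.08
position: [0.4593, 0.0935, 0.1488]
orientation: [0.526, 3.096, 0.0]
force: [0.0, -0.3, -0.5]
opening: 0.0115
finger_force: 59.0
```

Request:
servo_tool:
  travel:
    - [0, 0, 0]
    - [0, 0, 0]
    - [0, 0, 0]
    - [0, 0, 0]
    - [0, 0, 0]
  twist:
    - [0, 0, 0.0395]
    - [0, 0, 0.0395]
    - [0, 0, 0.0395]
    - [0, 0, 0.0395]
    - [0, 0, 0.0395]
  jaw: [1, 1, 1, 1, 1]

```text
clock: 10.5
position: [0.4592, 0.0935, 0.1487]
orientation: [1.446, 2.789, 0.001]
force: [-0.7, 0.2, 0.5]
opening: 0.0119
finger_force: 59.0
```

Request:
servo_tool:
  travel:
    - [0, 0, 0]
    - [0, 0, 0]
    - [0, 0, 0]
    - [0, 0, 0]
    - [0, 0, 0]
  twist:
    - [0, 0, 0.0395]
    - [0, 0, 0.0395]
    - [0, 0, 0.0395]
    - [0, 0, 0.0395]
    - [0, 0, 0.0395]
  jaw: [1, 1, 1, 1, 1]

```text
clock: 10.92
position: [0.4592, 0.0935, 0.1486]
orientation: [2.228, 2.214, 0.001]
force: [0.8, -0.0, -0.8]
opening: 0.0117
finger_force: 59.0
```

Request:
servo_tool:
  travel:
    - [0.27, 0.16, 0]
    - [0.27, 0.16, 0]
    - [0.27, 0.16, 0]
    - [0.27, 0.16, 0]
    - [0.25, 0.14, 0]
  twist:
    - [0, 0, 0]
    - [0, 0, 0]
    - [0, 0, 0]
    - [0, 0, 0]
    - [0, 0, 0]
  jaw: [1, 1, 1, 1, 1]

```text
clock: 11.33
position: [0.5381, 0.2281, 0.1487]
orientation: [2.221, 2.221, 0.001]
force: [-0.4, 0.2, -0.4]
opening: 0.0117
finger_force: 59.0
```

```bash
python3 - <<'E'
from h import *
s=sensors.state();print(s['position'],s['orientation'],s['opening'],s['joints'])
im=imaging.get_image('wrist');cv2.imwrite('pics/w2.png',im['pixels'])
E
python3 tt.py
```

```text
[0.53814914 0.22808126 0.14874627] [2.22140113e+00 2.22094960e+00 1.45984553e-03] 0.01172607060166493 [3.98307417e-01 3.81264728e-01 1.79615586e+00 3.18725769e-06
 9.63169425e-01 3.98508887e-01]
top yellow [0.566 0.183] mean 207.9 ext [142.7 221.6] 360
scene yellow [0.561 0.226] mean 180.9 ext [142.5 219.5] 1564
[0.5379 0.228  0.1484]
```

View pics/w2.png

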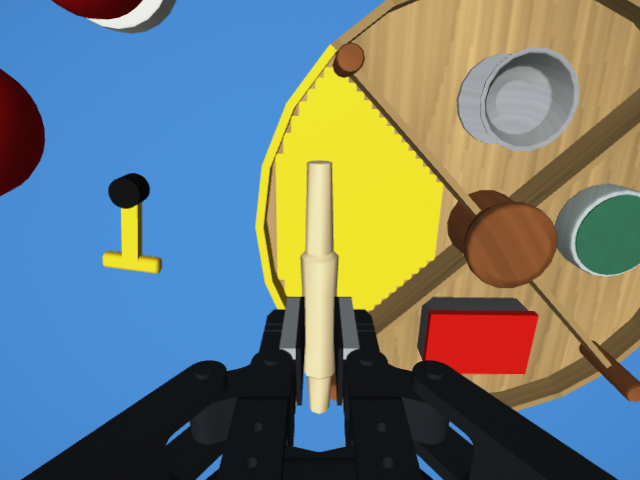

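Request:
servo_tool:
  travel:
    - [0, 0, 0.35]
    - [0, 0, 0.35]
    - [0, 0, 0.25]
    - [0, 0, 0.13]
    - [0, 0, 0]
  twist:
    - [0, 0, 0]
    - [0, 0, 0]
    - [0, 0, 0]
    - [0, 0, 0]
    - [0, 0, 0]
  jaw: [1, 1, 1, 1, 1]

```text
clock: 11.9
position: [0.5356, 0.2251, 0.0384]
orientation: [-2.221, -2.22, 0.005]
force: [0.2, -0.3, 0.2]
opening: 0.0119
finger_force: 67.6
```

Request:
servo_tool:
  travel:
    - [0, 0, 0]
    - [0, 0, 0]
    - [0, 0, 0]
    - [0, 0, 0]
    - [0, 0, 0]
  twist:
    - [0, 0, 0]
    - [0, 0, 0]
    - [0, 0, 0]
    - [0, 0, 0]
    - [0, 0, 0]
  jaw: [0.4, 0.4, 0.4, 0.4, 0.4]

```text
clock: 12.32
position: [0.5375, 0.2266, 0.0409]
orientation: [2.221, 2.221, 0.001]
force: [0.2, -0.4, -0.6]
opening: 0.0254
finger_force: 0.0
```

Request:
servo_tool:
  travel:
    - [0, 0, -0.15]
    - [0, 0, -0.3]
    - [0, 0, -0.35]
    - [0, 0, -0.35]
    - [0, 0, -0.35]
  twist:
    - [0, 0, 0]
    - [0, 0, 0]
    - [0, 0, 0]
    - [0, 0, 0]
    - [0, 0, 0]
  jaw: [0.4, 0.4, -1, -1, -1]

```text
clock: 12.73
position: [0.5369, 0.2264, 0.1921]
orientation: [2.221, 2.221, -0.0]
force: [0.8, -0.1, 1.3]
opening: 0.0612
finger_force: 0.0
```

Request:
servo_tool:
  travel:
    - [-0.3, -0.1, 0]
    - [-0.3, -0.1, 0]
    - [-0.3, -0.1, 0]
    - [-0.3, -0.1, 0]
    - [-0.3, -0.1, 0]
  twist:
    - [0, 0, 0]
    - [0, 0, 0]
    - [0, 0, 0]
    - [0, 0, 0]
    - [0, 0, 0]
  jaw: [-1, -1, -1, -1, -1]

```text
clock: 13.15
position: [0.4865, 0.0754, 0.1907]
orientation: [2.22, 2.222, 0.001]
force: [0.4, -0.2, 0.4]
opening: 0.0854
finger_force: 0.0
```

```bash
python3 bl.py
```

```text
[0.48652569 0.07543988 0.19072042] [2.22047103e+00 2.22159755e+00 9.57658825e-04]
top 0.51 [235. 248. 274. 252.] [0.543 0.244] [0.543 0.248] -90.0 0.09 0.013
top 0.36 [247. 303. 278. 318.] [0.398 0.217] [0.399 0.222] 77.8 0.077 0.039
scene 0.66 [297. 189. 318. 212.] [ 0.448 -0.08 ] [ 0.444 -0.08 ] 2.0 0.094 0.015
scene 0.51 [364. 270. 403. 295.] [0.522 0.222] [0.522 0.225] 89.3 0.104 0.019
wrist C [0.487 0.161 0.333] [-0.   -0.33 -0.94]
wrist 0.85 [213. 355. 321. 366.] [ 0.437 -0.078] [ 0.436 -0.078] 1.6 0.108 0.017
wrist 0.76 [378.   0. 400.  74.] [0.54  0.206] [0.54  0.204] 89.2 0.045 0.017
```

Request:
servo_tool:
  travel:
    - [-0.31, -0.087, 0]
    - [-0.31, -0.087, 0]
    - [-0.31, -0.087, 0]
    - [-0.31, -0.087, 0]
    - [-0.3, -0.087, 0]
  twist:
    - [0, 0, 0]
    - [0, 0, 0]
    - [0, 0, 0]
    - [0, 0, 0]
    - [0, 0, 0]
  jaw: [-0.2, -0.2, -0.2, -0.2, -0.2]

```text
clock: 13.87
position: [0.444, -0.0778, 0.1904]
orientation: [2.219, 2.223, 0.001]
force: [1.2, 0.1, 0.2]
opening: 0.0513
finger_force: 0.0
```

Request:
servo_tool:
  travel:
    - [0, 0, 0]
    - [0, 0, 0]
    - [0, 0, 0]
    - [0, 0, 0]
    - [0, 0, 0]
  twist:
    - [0, 0, 0.0378]
    - [0, 0, 0.0378]
    - [0, 0, 0.0378]
    - [0, 0, 0.0378]
    - [0, 0, 0.0378]
  jaw: [-0.2, -0.2, -0.2, -0.2, -0.2]

```text
clock: 14.28
position: [0.4445, -0.0767, 0.1903]
orientation: [-2.778, -1.468, -0.001]
force: [-0.1, 0.1, 0.2]
opening: 0.0513
finger_force: 0.0
```

Request:
servo_tool:
  travel:
    - [0, 0, 0.1]
    - [0, 0, 0.15]
    - [0, 0, 0.15]
    - [0, 0, 0.15]
    - [0, 0, 0.15]
  twist:
    - [0, 0, 0.0378]
    - [0, 0, 0.0378]
    - [0, 0, 0.0378]
    - [0, 0, 0.0378]
    - [0, 0, 0.0378]
  jaw: [-0.2, -0.2, -0.2, -0.2, -0.2]

```text
clock: 14.7
position: [0.4447, -0.0765, 0.1197]
orientation: [3.085, 0.592, 0.001]
force: [0.3, 1.3, 0.4]
opening: 0.051
finger_force: 0.0
```

Request:
servo_tool:
  travel:
    - [0, 0, 0.2]
    - [0, 0, 0.2]
    - [0, 0, 0.2]
    - [0, 0, 0.2]
    - [0, 0, 0.15]
  twist:
    - [0, 0, 0.0378]
    - [0, 0, 0.0378]
    - [0, 0, 0.0378]
    - [0, 0, 0]
    - [0, 0, 0]
  jaw: [-0.2, -0.2, -0.2, -0.2, -0.2]

```text
clock: 15.12
position: [0.4441, -0.0764, 0.0238]
orientation: [-3.141, -0.043, 0.001]
force: [-0.3, -0.2, 0.0]
opening: 0.0506
finger_force: 0.0
```

Run:
```python
from h import *
from bl import pca
s=sensors.state();print(s['position'],s['orientation'],s['joints'])
for n in ['wrist','scene']:
    im=imaging.get_image(n)
    for d in finder.silhouettes(im,'bail0'):
        v,u=np.nonzero(d['pixels']); X=ground(im,np.c_[u,v],.0075)[:,:2]
        c,m,a,L,W=pca(X);print(n,round(d['confidence'],2),np.round(d['box']),m.round(3),a.round(1),L.round(3),W.round(3))
```

```text
[ 0.44413884 -0.07644761  0.02377485] [-3.14106758e+00 -4.33465376e-02  8.71272281e-04] [-1.73873650e-01  4.18716827e-01  2.14751536e+00  2.17434348e-04
  5.75947588e-01  1.36914216e+00]
wrist 0.84 [305. 191. 340. 414.] [ 0.435 -0.078] 1.5 0.114 0.015
scene 0.78 [365. 271. 401. 295.] [0.522 0.225] 89.5 0.111 0.017
scene 0.52 [293. 197. 314. 214.] [ 0.457 -0.08 ] 3.0 0.068 0.015
scene 0.5 [290. 254. 426. 391.] [0.634 0.216] 43.8 0.334 0.315
```

Request:
servo_tool:
  travel:
    - [0, 0, 0.1]
    - [0, 0, 0.04]
    - [0, 0, 0]
    - [0, 0, 0]
    - [0, 0, 0]
  twist:
    - [0, 0, 0]
    - [0, 0, 0]
    - [0, 0, 0]
    - [0, 0, 0]
    - [0, 0, 0]
  jaw: [-0.2, -0.2, 1, 1, 1]

```text
clock: 15.73
position: [0.4439, -0.0775, 0.0116]
orientation: [3.141, 0.042, 0.001]
force: [0.1, -1.3, 0.5]
opening: 0.0152
finger_force: 0.5
```

Request:
servo_tool:
  travel:
    - [0, 0, 0]
    - [0, 0, 0]
    - [0, 0, 0]
    - [0, 0, 0]
    - [0, 0, -0.1]
  twist:
    - [0, 0, 0]
    - [0, 0, 0]
    - [0, 0, 0]
    - [0, 0, 0]
    - [0, 0, 0]
  jaw: [1, 1, 1, 1, 1]

```text
clock: 16.15
position: [0.4429, -0.0773, 0.0208]
orientation: [-3.141, -0.042, 0.003]
force: [-0.4, -0.2, 0.5]
opening: 0.011
finger_force: 58.6
```

Request:
servo_tool:
  travel:
    - [0, 0, -0.3]
    - [0, 0, -0.3]
    - [0, 0, -0.3]
    - [0, 0, -0.3]
    - [0, 0, -0.1]
  twist:
    - [0, 0, -0.03]
    - [0, 0, -0.0378]
    - [0, 0, -0.0378]
    - [0, 0, -0.0378]
    - [0, 0, -0.0378]
  jaw: [1, 1, 1, 1, 1]

```text
clock: 16.57
position: [0.4456, -0.0778, 0.1559]
orientation: [2.998, 0.931, 0.008]
force: [0.8, 0.1, 0.3]
opening: 0.0114
finger_force: 58.7
```

Request:
servo_tool:
  travel:
    - [0, 0, 0]
    - [0, 0, 0]
    - [0, 0, 0]
    - [0, 0, 0]
    - [0, 0, 0]
  twist:
    - [0, 0, -0.0378]
    - [0, 0, -0.0378]
    - [0, 0, -0.0378]
    - [0, 0, -0.0378]
    - [0, 0, -0.0378]
  jaw: [1, 1, 1, 1, 1]

```text
clock: 16.98
position: [0.4437, -0.0774, 0.1521]
orientation: [2.596, 1.768, 0.001]
force: [-0.1, 0.1, 0.0]
opening: 0.0112
finger_force: 58.7
```

Request:
servo_tool:
  travel:
    - [0, 0, 0]
    - [0, 0, 0]
    - [0, 0, 0]
    - [0, 0, 0]
    - [0, 0, 0]
  twist:
    - [0, 0, -0.0378]
    - [0, 0, -0.0378]
    - [0, 0, -0.0378]
    - [0, 0, -0.008]
    - [0, 0, 0]
  jaw: [1, 1, 1, 1, 1]

```text
clock: 17.4
position: [0.4436, -0.0774, 0.1519]
orientation: [2.219, 2.223, 0.0]
force: [0.4, 0.0, 0.2]
opening: 0.0109
finger_force: 58.7
```

Request:
servo_tool:
  travel:
    - [0.305, 0.136, 0]
    - [0.305, 0.136, 0]
    - [0.305, 0.136, 0]
    - [0.305, 0.136, 0]
    - [0.305, 0.136, 0]
  twist:
    - [0, 0, 0]
    - [0, 0, 0]
    - [0, 0, 0]
    - [0, 0, 0]
    - [0, 0, 0]
  jaw: [1, 1, 1, 1, 1]

```text
clock: 17.82
position: [0.5121, 0.0766, 0.1519]
orientation: [2.223, 2.22, 0.001]
force: [0.7, -0.8, -0.2]
opening: 0.0111
finger_force: 58.7
```

Request:
servo_tool:
  travel:
    - [0.305, 0.136, 0]
    - [0.305, 0.136, 0]
    - [0.305, 0.136, 0]
    - [0.305, 0.136, 0]
    - [0.305, 0.136, 0]
  twist:
    - [0, 0, 0]
    - [0, 0, 0]
    - [0, 0, 0]
    - [0, 0, 0]
    - [0, 0, 0]
  jaw: [1, 1, 1, 1, 1]

```text
clock: 18.23
position: [0.5799, 0.2293, 0.1518]
orientation: [2.223, 2.22, 0.0]
force: [0.9, -0.2, -0.6]
opening: 0.0111
finger_force: 58.7
```

Request:
servo_tool:
  travel:
    - [0, 0, 0]
    - [0, 0, 0.2]
    - [0, 0, 0.3]
    - [0, 0, 0.3]
    - [0, 0, 0.1]
  twist:
    - [0, 0, 0]
    - [0, 0, 0]
    - [0, 0, 0]
    - [0, 0, 0]
    - [0, 0, 0]
  jaw: [1, 1, 1, 1, 1]

```text
clock: 18.65
position: [0.5778, 0.2269, 0.0586]
orientation: [-2.221, -2.22, 0.005]
force: [-3.9, -1.9, 6.6]
opening: 0.0112
finger_force: 59.6
```

```bash
python3 - <<'E'
from h import *
s=sensors.state();print(s['position'],s['orientation'],s['force'],s['torque'])
a=imaging.get_image('scene')['pixels'][240:400,270:440];w=imaging.get_image('wrist')['pixels']
o=np.zeros((480,800,3),np.uint8);o[:,:400]=w[:,120:520];o[:376,400:]=cv2.resize(a,(400,376))
cv2.imwrite('pics/w3.png',o)
E
python3 tt.py
```

```text
[0.5777717  0.22693243 0.05856029] [-2.221093   -2.21976035  0.0051369 ] [-3.9329678  -1.85007565  6.60836273] [-0.76259566  0.79616966 -0.28377979]
top yellow [0.561 0.153] mean 220.1 ext [216.3 223.1] 54
scene yellow [0.567 0.237] mean 174.1 ext [142.8 220.7] 805
[0.5799 0.2275 0.0623]
```

View pics/w3.png

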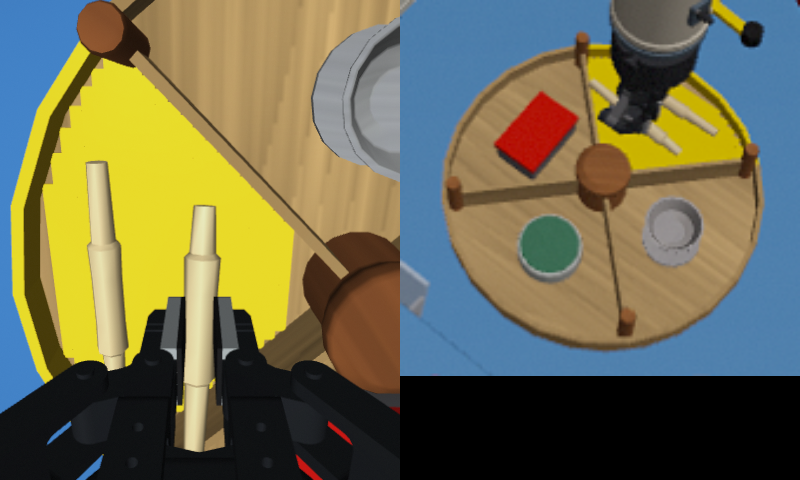

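Request:
servo_tool:
  travel:
    - [0, 0, -0.2]
    - [0, 0, -0.1]
    - [0.12, -0.03, 0]
    - [0, 0, 0]
    - [0, 0, 0]
  twist:
    - [0, 0, 0]
    - [0, 0, 0]
    - [0, 0, 0]
    - [0, 0, 0]
    - [0, 0, 0]
  jaw: [1, 1, 1, 1, 1]

```text
clock: 19.27
position: [0.5765, 0.2404, 0.0918]
orientation: [2.22, 2.223, 0.002]
force: [-0.0, 0.1, -1.6]
opening: 0.0109
finger_force: 58.1
```

```bash
python3 tt.py
python3 - <<'E'
from h import *
im=imaging.get_image('wrist');w=im['pixels'];cv2.imwrite('pics/w4.png',w)
print(im['t'],np.array(im['R']).round(3).tolist(), sensors.state()['opening'])
# expected pixel of the divider line (225/226deg) at z=.062 from wrist
for A in (225,226):
  a=np.radians(A);print(A,proj(im,[[.649+r*np.cos(a),.227+r*np.sin(a),.062] for r in (.05,.09,.12)]).round())
print('tcp',proj(im,[[.577,.239,.09],[.577,.18,.09],[.577,.17,.09]]).round())
E
```

```text
top yellow [0.566 0.167] mean 215.9 ext [208.  222.9] 224
scene yellow [0.571 0.229] mean 179.7 ext [142.9 220.8] 943
[0.5762 0.2397 0.091 ]
[-0.57607845  0.22941487  0.32777889] [[1.0, 0.001, -0.001], [0.002, -0.945, 0.328], [-0.001, -0.328, -0.945]] 0.011149620084904586
225 [[393. 370.]
 [336. 414.]
 [298. 444.]]
226 [[394. 371.]
 [339. 415.]
 [300. 446.]]
tcp [[322. 318.]
 [321. 430.]
 [321. 447.]]
```

View pics/w4.png

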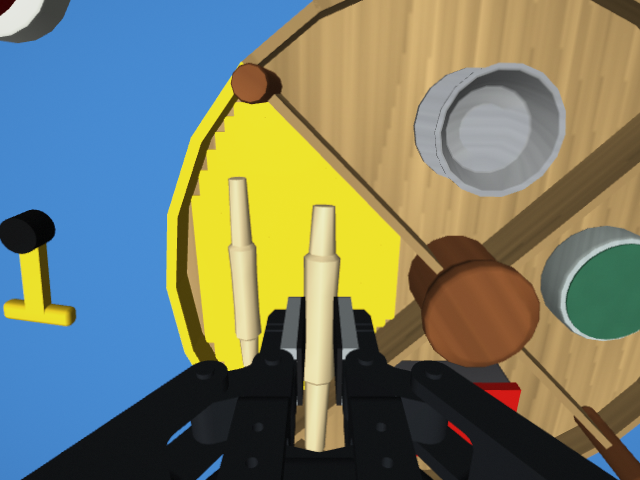

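Request:
servo_tool:
  travel:
    - [0, 0, 0.2]
    - [0, 0, 0.2]
    - [0, 0, 0.08]
    - [0, 0, 0]
    - [0, 0, 0]
  twist:
    - [0, 0, 0]
    - [0, 0, 0]
    - [0, 0, 0]
    - [0, 0, 0]
    - [0, 0, 0]
  jaw: [1, 1, 1, 1, 1]

```text
clock: 19.83
position: [0.5765, 0.2394, 0.0427]
orientation: [-2.221, -2.222, 0.001]
force: [-0.2, 0.2, -0.4]
opening: 0.0113
finger_force: 64.8
```

Free of contact. Release and look from clear.

Request:
servo_tool:
  travel:
    - [0, 0, 0]
    - [0, 0, 0]
    - [0, 0, 0]
    - [0, 0, 0]
    - [0, 0, 0]
  twist:
    - [0, 0, 0]
    - [0, 0, 0]
    - [0, 0, 0]
    - [0, 0, 0]
    - [0, 0, 0]
  jaw: [0.45, 0.45, 0.45, 0.45, 0.45]

```text
clock: 20.25
position: [0.5765, 0.2397, 0.0434]
orientation: [2.221, 2.222, 0.0]
force: [0.9, 0.2, 0.5]
opening: 0.0238
finger_force: 0.0
```

Request:
servo_tool:
  travel:
    - [0, 0, -0.15]
    - [0, 0, -0.3]
    - [0, 0, -0.35]
    - [0, 0, -0.35]
    - [0, 0, -0.35]
  twist:
    - [0, 0, 0]
    - [0, 0, 0]
    - [0, 0, 0]
    - [0, 0, 0]
    - [0, 0, 0]
  jaw: [0.45, 0.45, 0.45, 1, 1]

```text
clock: 20.67
position: [0.5762, 0.2395, 0.1948]
orientation: [-2.221, -2.222, 0.001]
force: [1.0, 1.3, 0.6]
opening: 0.0007
finger_force: 0.0
```

Request:
servo_tool:
  travel:
    - [-0.3, -0.1, 0]
    - [-0.3, -0.1, 0]
    - [-0.3, -0.1, 0]
    - [-0.3, -0.1, 0]
    - [-0.3, -0.1, 0]
  twist:
    - [0, 0, 0]
    - [0, 0, 0]
    - [0, 0, 0]
    - [0, 0, 0]
    - [0, 0, 0]
  jaw: [1, 1, 1, 1, 1]

```text
clock: 21.08
position: [0.5259, 0.0884, 0.1935]
orientation: [2.22, 2.222, 0.0]
force: [0.1, 0.2, 0.6]
opening: -0.0
finger_force: 0.0
```

```bash
python3 tt.py
python3 - <<'E'
from h import *
from bl import pca
s=sensors.state();print(s['position'],s['orientation'])
for n in ['top','scene']:
    im=imaging.get_image(n); cv2.imwrite(f'pics/c_{n}.png',im['pixels'])
    for d in finder.silhouettes(im,'bail0'):
        v,u=np.nonzero(d['pixels']); X=ground(im,np.c_[u,v],.0375)[:,:2]
        c,m,a,L,W=pca(X);print(n,round(d['confidence'],2),np.round(d['box']),m.round(3),a.round(1),L.round(3),W.round(3))
E
```

```text
top yellow [0.564 0.255] mean 161.6 ext [134. 220.] 776
scene yellow [0.564 0.226] mean 181.1 ext [141.8 219.5] 1099
[0.5248 0.0863 0.1933]
[0.52475045 0.08632006 0.19331797] [-2.2234317  -2.21930785  0.00288962]
top 0.56 [239. 232. 266. 241.] [0.578 0.25 ] -89.8 0.066 0.017
top 0.54 [141. 203. 164. 229.] [0.621 0.497] 59.2 0.08 0.046
top 0.49 [234. 246. 268. 253.] [0.538 0.25 ] 89.8 0.073 0.012
scene 0.48 [353. 280. 396. 310.] [0.577 0.228] 89.7 0.109 0.015
scene 0.47 [364. 268. 404. 299.] [0.537 0.232] 88.9 0.109 0.016
```

Request:
servo_tool:
  travel:
    - [0.325, 0.07, 0]
    - [0.325, 0.07, 0]
    - [0.325, 0.07, 0]
    - [0.325, 0.07, 0]
    - [0.325, 0.07, 0]
  twist:
    - [0, 0, 0]
    - [0, 0, 0]
    - [0, 0, 0]
    - [0, 0, 0]
    - [0, 0, 0]
  jaw: [1, 1, 1, 1, 1]

```text
clock: 21.8
position: [0.5617, 0.2552, 0.1932]
orientation: [-2.219, -2.223, -0.0]
force: [0.8, -0.5, 0.6]
opening: 0.0002
finger_force: 0.0
```

Request:
servo_tool:
  travel:
    - [0.325, 0.07, 0]
    - [0.325, 0.07, 0]
    - [0.325, 0.07, 0]
    - [0, 0, 0]
    - [0, 0, 0.3]
  twist:
    - [0, 0, 0]
    - [0, 0, 0]
    - [0, 0, 0]
    - [0, 0, 0]
    - [0, 0, 0]
  jaw: [1, 1, 1, 1, 1]

```text
clock: 22.22
position: [0.5854, 0.355, 0.168]
orientation: [2.215, 2.225, 0.015]
force: [0.7, -0.2, -0.0]
opening: 0.0
finger_force: 0.0
```

Request:
servo_tool:
  travel:
    - [0, 0, 0.3]
    - [0, 0, 0.3]
    - [0, 0, 0.3]
    - [0, 0, 0]
    - [0, 0, 0]
  twist:
    - [0, 0, 0]
    - [0, 0, 0]
    - [0, 0, 0]
    - [0, 0, 0]
    - [0, 0, 0]
  jaw: [1, 1, 1, 1, 1]

```text
clock: 22.63
position: [0.5812, 0.3498, 0.0718]
orientation: [-2.219, -2.222, 0.006]
force: [-0.3, 0.1, 1.1]
opening: 0.0001
finger_force: 0.0
```

Request:
servo_tool:
  travel:
    - [-0.07, -0.08, 0]
    - [-0.07, -0.08, 0]
    - [-0.064, -0.071, 0]
    - [-0.064, -0.071, 0]
    - [-0.074, -0.062, 0]
  twist:
    - [0, 0, 0]
    - [0, 0, 0]
    - [0, 0, 0]
    - [0, 0, 0]
    - [0, 0, 0]
  jaw: [1, 1, 1, 1, 1]

```text
clock: 23.05
position: [0.5465, 0.3157, 0.075]
orientation: [2.22, 2.222, 0.004]
force: [0.9, -0.3, 0.6]
opening: 0.0001
finger_force: 0.4
```

Request:
servo_tool:
  travel:
    - [-0.074, -0.062, 0]
    - [-0.081, -0.051, 0]
    - [-0.081, -0.051, 0]
    - [-0.087, -0.039, 0]
    - [-0.087, -0.039, 0]
  twist:
    - [0, 0, 0]
    - [0, 0, 0]
    - [0, 0, 0]
    - [0, 0, 0]
    - [0, 0, 0]
  jaw: [1, 1, 1, 1, 1]

```text
clock: 23.47
position: [0.5215, 0.2735, 0.0733]
orientation: [-2.221, -2.222, 0.0]
force: [1.4, -0.1, 0.6]
opening: -0.0007
finger_force: 0.4
```

Request:
servo_tool:
  travel:
    - [-0.092, -0.026, 0]
    - [-0.092, -0.026, 0]
    - [-0.095, -0.013, 0]
    - [-0.095, -0.013, 0]
    - [-0.096, 0, 0]
  twist:
    - [0, 0, 0]
    - [0, 0, 0]
    - [0, 0, 0]
    - [0, 0, 0]
    - [0, 0, 0]
  jaw: [1, 1, 1, 1, 1]

```text
clock: 23.88
position: [0.514, 0.2265, 0.0732]
orientation: [-2.221, -2.222, 0.0]
force: [1.0, 1.2, 0.1]
opening: -0.0002
finger_force: 0.5
```

Request:
servo_tool:
  travel:
    - [-0.096, 0, 0]
    - [-0.095, 0.013, 0]
    - [-0.095, 0.013, 0]
    - [-0.092, 0.026, 0]
    - [-0.092, 0.026, 0]
  twist:
    - [0, 0, 0]
    - [0, 0, 0]
    - [0, 0, 0]
    - [0, 0, 0]
    - [0, 0, 0]
  jaw: [1, 1, 1, 1, 1]

```text
clock: 24.3
position: [0.5226, 0.1796, 0.0734]
orientation: [2.221, 2.222, 0.001]
force: [1.5, 2.2, 0.1]
opening: -0.0001
finger_force: 0.9
```

Request:
servo_tool:
  travel:
    - [-0.07, 0.03, 0]
    - [-0.05, 0.025, 0]
    - [-0.03, 0.015, 0]
    - [-0.01, 0.006, 0]
    - [0, 0, 0]
  twist:
    - [0, 0, 0]
    - [0, 0, 0]
    - [0, 0, 0]
    - [0, 0, 0]
    - [0, 0, 0]
  jaw: [1, 1, 1, 1, 1]

```text
clock: 24.72
position: [0.5296, 0.1642, 0.0732]
orientation: [-2.221, -2.222, 0.001]
force: [1.0, -0.0, -0.5]
opening: 0.0001
finger_force: 0.0
```

```bash
python3 tt.py
```

```text
top yellow [0.674 0.119] mean 282.9 ext [228.1 307.6] 231
scene yellow [0.632 0.144] mean 258.0 ext [219.1 299.1] 1154
[0.5294 0.1645 0.0732]
```

Request:
servo_tool:
  travel:
    - [-0.06, 0.03, 0]
    - [-0.06, 0.03, 0]
    - [-0.05, 0.03, 0]
    - [-0.03, 0.02, 0]
    - [0, 0, 0]
  twist:
    - [0, 0, 0]
    - [0, 0, 0]
    - [0, 0, 0]
    - [0, 0, 0]
    - [0, 0, 0]
  jaw: [1, 1, 1, 1, 1]

```text
clock: 25.23
position: [0.5412, 0.1436, 0.0733]
orientation: [2.221, 2.221, 0.0]
force: [0.3, 0.3, -0.0]
opening: -0.0
finger_force: 0.0
```

Request:
servo_tool:
  travel:
    - [0, 0, -0.2]
    - [0, 0, -0.3]
    - [0, 0, -0.35]
    - [0, 0, -0.35]
    - [0, 0, 0]
  twist:
    - [0, 0, 0]
    - [0, 0, 0]
    - [0, 0, 0]
    - [0, 0, 0]
    - [0, 0, 0]
  jaw: [1, 1, 1, 1, 1]

```text
clock: 25.65
position: [0.5442, 0.1452, 0.2]
orientation: [2.217, 2.218, 0.013]
force: [1.8, 0.8, 0.0]
opening: -0.0002
finger_force: 0.0
```

```bash
python3 tt.py
python3 - <<'E'
from h import *
from bl import pca
C=np.array([.649,.227])
for n in ['scene','top']:
    im=imaging.get_image(n); p=im['pixels'].astype(int); cv2.imwrite(f'pics/d_{n}.png',im['pixels'])
    # grey cup: low saturation
    m=(p.max(2)-p.min(2)<25)&(p.max(2)>90); v,u=np.nonzero(m); X=ground(im,np.c_[u,v],.066)[:,:2]; d=X-C
    k=(abs(np.hypot(*d.T)-.08)<.035)&(X[:,0]<.62); 
    if k.sum(): print(n,'cup',X[k].mean(0),np.median(X[k],0),k.sum(),np.degrees(np.arctan2(*(X[k].mean(0)-C)[::-1]))%360)
    for d in finder.silhouettes(im,'bail0'):
        v,u=np.nonzero(d['pixels']); X=ground(im,np.c_[u,v],.0375)[:,:2]
        c,mm,a,L,W=pca(X);print(n,round(d['confidence'],2),mm.round(3),a.round(1),L.round(3),W.round(3))
    for d in finder.silhouettes(im,'ball'):
        v,u=np.nonzero(d['pixels']);b=d['box'];print(n,'ball',round(d['confidence'],2),ground(im,[[u.mean(),v.mean()],[(b[0]+b[2])/2,(b[1]+b[3])/2]],.053)[:,:2].round(3).tolist(),len(u))
E
```

```text
top yellow [0.593 0.118] mean 242.8 ext [232.5 258. ] 68
scene yellow [0.647 0.142] mean 268.3 ext [229.  309.4] 1175
[0.5415 0.1446 0.1949]
scene cup [0.57736074 0.22830871] [0.57813136 0.22749489] 478 178.95343307011262
scene 0.77 [0.653 0.156] 3.6 0.103 0.014
scene 0.61 [0.653 0.116] 3.1 0.108 0.014
scene ball 0.93 [[0.423, 0.385], [0.429, 0.388]] 688
scene ball 0.58 [[0.326, 0.295], [0.322, 0.293]] 1036
scene ball 0.51 [[0.334, 0.424], [0.332, 0.421]] 259
scene ball 0.18 [[0.44, -0.329], [0.447, -0.33]] 1262
top cup [0.58733638 0.23044329] [0.59027357 0.22481869] 1363 176.80392796861415
top ball 0.86 [[0.416, 0.382], [0.411, 0.385]] 609
top ball 0.83 [[0.317, 0.297], [0.32, 0.292]] 1051
top ball 0.41 [[0.637, 0.267], [0.644, 0.236]] 3081
```

Request:
servo_tool:
  travel:
    - [0.3, -0.152, 0]
    - [0.3, -0.152, 0]
    - [0.3, -0.152, 0]
    - [0.3, -0.152, 0]
    - [0.3, -0.152, 0]
  twist:
    - [0, 0, 0]
    - [0, 0, 0]
    - [0, 0, 0]
    - [0, 0, 0]
    - [0, 0, 0]
  jaw: [-1, -1, -1, -1, -1]

```text
clock: 26.47
position: [0.4634, 0.2954, 0.1925]
orientation: [-2.221, -2.221, 0.002]
force: [0.0, 0.3, -0.6]
opening: 0.06
finger_force: 0.0
```

Request:
servo_tool:
  travel:
    - [0.3, -0.152, 0]
    - [0.3, -0.152, 0]
    - [0.3, -0.152, 0]
    - [0, 0, 0]
    - [0, 0, 0]
  twist:
    - [0, 0, 0]
    - [0, 0, 0]
    - [0, 0, 0]
    - [0, 0, -0.0385]
    - [0, 0, -0.0385]
  jaw: [-1, -1, -1, -1, -1]

```text
clock: 26.88
position: [0.4175, 0.3859, 0.1923]
orientation: [-1.927, -2.481, 0.002]
force: [-1.1, -1.2, 0.3]
opening: 0.0854
finger_force: 0.0
```

Request:
servo_tool:
  travel:
    - [0, 0, 0]
    - [0, 0, 0]
    - [0, 0, 0]
    - [0, 0, 0]
    - [0, 0, 0]
  twist:
    - [0, 0, -0.0385]
    - [0, 0, -0.0385]
    - [0, 0, -0.0385]
    - [0, 0, -0.0385]
    - [0, 0, -0.0385]
  jaw: [-1, -1, -1, -1, -1]

```text
clock: 27.3
position: [0.4185, 0.3841, 0.1924]
orientation: [-1.103, -2.941, 0.002]
force: [-0.4, -0.4, -0.5]
opening: 0.0852
finger_force: 0.0
```

Request:
servo_tool:
  travel:
    - [0, 0, 0]
    - [0, 0, 0]
    - [0, 0, 0]
    - [0, 0, 0]
    - [0, 0, 0]
  twist:
    - [0, 0, -0.0385]
    - [0, 0, -0.0385]
    - [0, 0, -0.0385]
    - [0, 0, -0.0385]
    - [0, 0, -0.0385]
  jaw: [-1, -1, -1, -1, -1]

```text
clock: 27.72
position: [0.4186, 0.3841, 0.1924]
orientation: [-0.177, -3.136, 0.002]
force: [0.9, -0.2, -1.2]
opening: 0.0856
finger_force: 0.0
```

Request:
servo_tool:
  travel:
    - [0, 0, 0]
    - [0, 0, 0]
  twist:
    - [0, 0, -0.0385]
    - [0, 0, 0]
  jaw: [-1, -1]

```text
clock: 27.88
position: [0.4186, 0.3841, 0.1924]
orientation: [0.012, -3.14, 0.002]
force: [0.1, -0.6, 1.0]
opening: 0.0854
finger_force: 0.0
```

Run:
```python
from h import *
s=sensors.state();print(s['position'],s['orientation'])
im=imaging.get_image('wrist'); cv2.imwrite('pics/e.png',im['pixels'])
p=im['pixels'].astype(int);m=((p[...,2]>70)&(p[...,1]<.35*p[...,2])&(p[...,0]<.35*p[...,2])).astype(np.uint8)
n,l,st,c=cv2.connectedComponentsWithStats(m)
for i in range(1,n):
    if st[i,4]>400: print(st[i],ground(im,[[st[i,0]+st[i,2]/2,st[i,1]+st[i,3]/2]],.053)[0].round(4))
```

```text
[0.41856815 0.3841259  0.19242477] [ 1.21097691e-02 -3.14047313e+00  1.56312498e-03]
[  116     0   139   138 15280] [0.3178 0.2964 0.053 ]
[ 348   28   60   64 2925] [0.3117 0.4219 0.053 ]
[ 280  167   87   87 5897] [0.4131 0.3877 0.053 ]
```

Request:
servo_tool:
  travel:
    - [0.03, 0.02, 0.35]
    - [0, 0, 0.35]
    - [0, 0, 0.35]
    - [0, 0, 0.35]
    - [0, 0, 0.24]
  twist:
    - [0, 0, 0]
    - [0, 0, 0]
    - [0, 0, 0]
    - [0, 0, 0]
    - [0, 0, 0]
  jaw: [-1, -1, -1, -1, -1]

```text
clock: 28.35
position: [0.4146, 0.3853, 0.0261]
orientation: [-0.005, -3.139, 0.003]
force: [-0.3, -0.8, -0.5]
opening: 0.0854
finger_force: 0.0
```

Request:
servo_tool:
  travel:
    - [0, 0, 0]
    - [0, 0, 0]
    - [0, 0, 0]
    - [0, 0, 0]
    - [0, 0, 0]
  twist:
    - [0, 0, 0]
    - [0, 0, 0]
    - [0, 0, 0]
    - [0, 0, 0]
    - [0, 0, 0]
  jaw: [-1, 1, 1, 1, 1]

```text
clock: 28.77
position: [0.4168, 0.3872, 0.0311]
orientation: [-0.002, 3.139, 0.003]
force: [-0.1, -0.0, -0.3]
opening: 0.064
finger_force: 65.6
```

Request:
servo_tool:
  travel:
    - [0, 0, 0]
    - [0, 0, -0.1]
    - [0, 0, -0.3]
    - [0, 0, -0.3]
    - [0, 0, -0.3]
  twist:
    - [0, 0, 0]
    - [0, 0, 0]
    - [0, 0, 0]
    - [0, 0, 0]
    - [0, 0, 0]
  jaw: [1, 1, 1, 1, 1]

```text
clock: 29.18
position: [0.4156, 0.3862, 0.1312]
orientation: [0.003, -3.141, 0.0]
force: [-0.0, 0.5, -1.2]
opening: 0.0635
finger_force: 66.0
```

Request:
servo_tool:
  travel:
    - [0, 0, -0.3]
    - [0, 0, -0.2]
    - [0, 0, 0]
  twist:
    - [0, 0, 0]
    - [0, 0, 0]
    - [0, 0, 0]
  jaw: [1, 1, 1]

```text
clock: 29.43
position: [0.4179, 0.3882, 0.1852]
orientation: [-0.003, 3.135, 0.009]
force: [0.1, 1.3, -0.8]
opening: 0.0632
finger_force: 66.0
```

```bash
python3 tt.py
python3 - <<'E'
from h import *
s=sensors.state();print(s['position'],s['orientation'],s['opening'])
im=imaging.get_image('wrist'); cv2.imwrite('pics/e2.png',cv2.resize(im['pixels'],(480,360)))
E
```

```text
top yellow [0.651 0.143] mean 271.4 ext [231.2 317.1] 1184
scene yellow [0.645 0.142] mean 266.9 ext [229.  309.3] 1185
[0.4162 0.3866 0.1807]
[0.41618677 0.38663985 0.18072285] [-3.10711462e-03  3.13970685e+00  2.67733462e-03] 0.06344330085850218
```

View pics/e2.png

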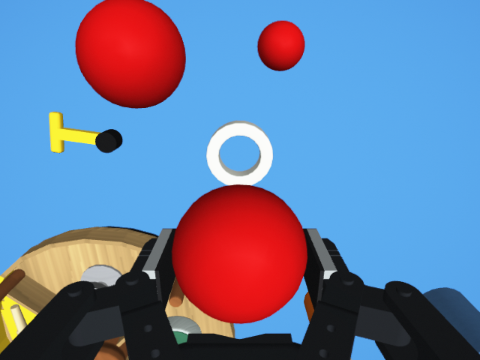

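Request:
servo_tool:
  travel:
    - [-0.22, -0.225, 0]
    - [-0.22, -0.225, 0]
    - [-0.22, -0.225, 0]
    - [-0.22, -0.225, 0]
    - [-0.22, -0.225, 0]
  twist:
    - [0, 0, 0]
    - [0, 0, 0]
    - [0, 0, 0]
    - [0, 0, 0]
    - [0, 0, 0]
  jaw: [1, 1, 1, 1, 1]

```text
clock: 30.0
position: [0.526, 0.2725, 0.1776]
orientation: [0.004, -3.139, 0.002]
force: [0.3, 0.6, -0.1]
opening: 0.063
finger_force: 66.0
```

Request:
servo_tool:
  travel:
    - [-0.22, -0.225, 0]
    - [-0.22, -0.225, 0]
    - [0, 0, 0]
    - [0, 0, 0]
  twist:
    - [0, 0, 0]
    - [0, 0, 0]
    - [0, 0, 0]
    - [0, 0, 0]
  jaw: [1, 1, 1, 1]

```text
clock: 30.33
position: [0.5701, 0.2276, 0.1775]
orientation: [-0.001, -3.139, 0.002]
force: [-0.0, -0.9, -1.3]
opening: 0.0634
finger_force: 66.0
```

```bash
python3 tt.py
python3 - <<'E'
from h import *
C=np.array([.649,.227])
im=imaging.get_image('scene'); p=im['pixels'].astype(int)
m=((p[...,2]>70)&(p[...,1]<.35*p[...,2])&(p[...,0]<.35*p[...,2])).astype(np.uint8)
n,l,st,c=cv2.connectedComponentsWithStats(m)
z=sensors.state()['position'][2]+.023
for i in range(1,n):
    if st[i,4]>100: print(st[i],ground(im,[c[i]],z)[0].round(4))
cv2.imwrite('pics/f.png',cv2.resize(im['pixels'][230:400,270:440],(510,510)))
E
```

```text
top yellow [0.651 0.143] mean 271.5 ext [231.4 317.1] 1178
scene yellow [0.645 0.142] mean 266.9 ext [229.  309.3] 1186
[0.569  0.2291 0.178 ]
[ 70 154  25  17 123] [ 0.7814 -0.464   0.2013]
[120 159  33  29 279] [ 0.7282 -0.3347  0.2013]
[ 438  216   37   36 1015] [0.4307 0.3187 0.2013]
[136 233  16  14 117] [ 0.8352 -0.1839  0.2013]
[366 245  28  30 608] [0.5809 0.2283 0.2013]
[495 256  18  17 237] [0.4371 0.4282 0.2013]
[316 326  40  36 739] [0.7721 0.2652 0.2013]
[ 267  400   57   57 1053] [0.9277 0.3022 0.2013]
```

View pics/f.png

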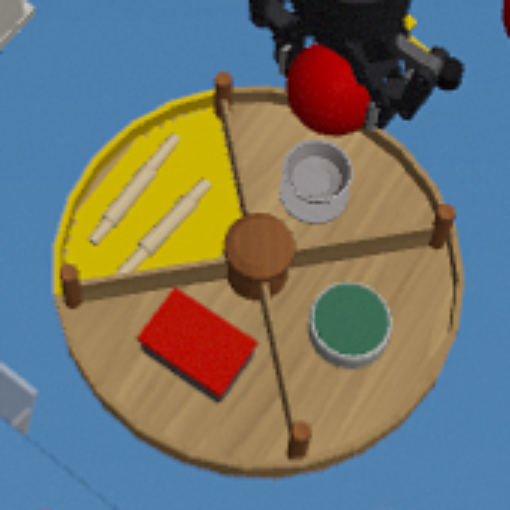

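Run:
```python
from h import *
im=imaging.get_image('scene')
print(ground(im,[[375.3,287.3],[363.4-6,313]],.068).round(4)); print(ground(im,[[270+260/3,230+241/3]],.085).round(4))
```

```text
[[0.5724 0.2265 0.068 ]
 [0.6475 0.2312 0.068 ]]
[[0.6501 0.2302 0.085 ]]
```

Request:
servo_tool:
  travel:
    - [0, 0, 0.3]
    - [0, 0, 0.3]
    - [0, 0, 0.25]
    - [0, 0, 0.13]
    - [0, 0, 0.08]
  twist:
    - [0, 0, 0]
    - [0, 0, 0]
    - [0, 0, 0]
    - [0, 0, 0]
    - [0, 0, 0]
  jaw: [1, 1, 1, 1, 1]

```text
clock: 30.95
position: [0.5696, 0.2304, 0.0749]
orientation: [0.004, -3.14, -0.001]
force: [-32.3, -7.4, 107.4]
opening: 0.0634
finger_force: 78.0
```

Request:
servo_tool:
  travel:
    - [0, 0, 0]
    - [0, 0, 0]
  twist:
    - [0, 0, 0]
    - [0, 0, 0]
  jaw: [1, 1]

```text
clock: 31.12
position: [0.5695, 0.2306, 0.0758]
orientation: [0.005, -3.141, -0.001]
force: [-10.2, -0.1, 20.0]
opening: 0.0637
finger_force: 69.8
```

Request:
servo_tool:
  travel:
    - [0, 0, -0.03]
    - [0, 0, 0]
    - [0, 0, 0]
    - [0, 0, 0]
    - [0, 0, 0]
  twist:
    - [0, 0, 0]
    - [0, 0, 0]
    - [0, 0, 0]
    - [0, 0, 0]
    - [0, 0, 0]
  jaw: [1, -1, -1, -1, -1]

```text
clock: 31.53
position: [0.5701, 0.2293, 0.0761]
orientation: [0.004, -3.141, 0.0]
force: [0.6, -0.7, 0.1]
opening: 0.0855
finger_force: 0.0
```

Request:
servo_tool:
  travel:
    - [0, 0, 0]
    - [0, 0, -0.15]
    - [0, 0, -0.3]
    - [0, 0, -0.35]
    - [0, 0, -0.35]
  twist:
    - [0, 0, 0]
    - [0, 0, 0]
    - [0, 0, 0]
    - [0, 0, 0]
    - [0, 0, 0]
  jaw: [-1, -1, -1, -1, -1]

```text
clock: 31.95
position: [0.5696, 0.2289, 0.1917]
orientation: [0.003, -3.14, 0.001]
force: [0.8, 0.9, -0.3]
opening: 0.0851
finger_force: 0.0
```

```bash
cat > ck.py <<'E'
from h import *
print(sensors.state()['position'],sensors.state()['orientation'])
for nm in ['scene','top']:
    im=imaging.get_image(nm); p=im['pixels'].astype(int)
    m=((p[...,2]>70)&(p[...,1]<.35*p[...,2])&(p[...,0]<.35*p[...,2])).astype(np.uint8)
    n,l,st,c=cv2.connectedComponentsWithStats(m)
    for i in range(1,n):
        X=ground(im,[c[i]],.091)[0]
        if st[i,4]>100 and .4<X[0]<.75 and X[1]>.05: print(nm,st[i],X.round(4))
E
python3 ck.py;python3 tt.py
```

```text
[0.56956883 0.22887614 0.19174489] [ 3.16132329e-03 -3.13968241e+00  1.20651305e-03]
scene [363 268  30  29 665] [0.5697 0.2286 0.091 ]
scene [315 325  39  36 740] [0.7388 0.237  0.091 ]
top [260 161  16  19 253] [0.7187 0.206  0.091 ]
top yellow [0.647 0.142] mean 269.0 ext [228.3 314.2] 1181
scene yellow [0.641 0.143] mean 264.3 ext [226.4 306. ] 1180
[0.5707 0.2293 0.1922]
```

Request:
servo_tool:
  travel:
    - [0, 0, -0.3]
    - [0, 0, -0.3]
    - [0.13, -0.33, 0]
    - [0.13, -0.33, 0]
    - [0.13, -0.33, 0]
  twist:
    - [0, 0, 0]
    - [0, 0, 0]
    - [0, 0, 0]
    - [0, 0, 0]
    - [0, 0, 0]
  jaw: [-1, -1, -1, -1, -1]

```text
clock: 32.57
position: [0.5301, 0.1292, 0.2497]
orientation: [0.005, -3.139, 0.001]
force: [0.1, -0.4, -0.2]
opening: 0.0852
finger_force: 0.0
```

Request:
servo_tool:
  travel:
    - [0.13, -0.33, 0]
    - [0.13, -0.33, 0]
    - [0.13, -0.33, 0]
    - [0.13, -0.33, 0]
    - [0.13, -0.33, 0]
  twist:
    - [0, 0, 0]
    - [0, 0, 0]
    - [0, 0, 0]
    - [0, 0, 0]
    - [0, 0, 0]
  jaw: [-1, -1, -1, -1, -1]

```text
clock: 32.98
position: [0.4649, -0.0363, 0.2496]
orientation: [0.004, -3.139, -0.0]
force: [0.7, -0.8, 0.5]
opening: 0.0855
finger_force: 0.0
```

Request:
servo_tool:
  travel:
    - [0.13, -0.33, 0]
    - [0.13, -0.33, 0]
    - [0.13, -0.33, 0]
    - [0.13, -0.33, 0]
    - [0, 0, 0]
  twist:
    - [0, 0, 0]
    - [0, 0, 0]
    - [0, 0, 0]
    - [0, 0, 0]
    - [0, 0, 0]
  jaw: [-1, -1, -1, -1, -1]

```text
clock: 33.4
position: [0.4122, -0.1712, 0.2497]
orientation: [-0.002, -3.138, 0.001]
force: [0.4, 1.5, 0.1]
opening: 0.0853
finger_force: 0.0
```

```bash
cat > gd.py <<'E'
from h import *
from bl import pca
print(sensors.state()['position'],sensors.state()['orientation'])
def ortho(im,x0,x1,y0,y1,z,s):
    xs=np.arange(x1,x0,-s);ys=np.arange(y1,y0,-s);Y,X=np.meshgrid(ys,xs)
    p=proj(im,np.c_[X.ravel(),Y.ravel(),np.full(X.size,z)]).astype(np.float32).reshape(*X.shape,2)
    return cv2.remap(im['pixels'],p,None,cv2.INTER_LINEAR)
import sys
for n in ['wrist','scene','top']:
    im=imaging.get_image(n); p=im['pixels'].astype(int)
    blk=(p.max(2)<45)
    for t in ['guard_white','guard_orange']:
        for d in finder.silhouettes(im,t)[:1]:
            hull=np.zeros(blk.shape,np.uint8); cs,_=cv2.findContours(d['pixels'].astype(np.uint8),0,2); cv2.fillConvexPoly(hull,cv2.convexHull(np.vstack(cs)),1)
            v,u=np.nonzero(blk&(hull>0)); 
            if len(u)<10: print(n,t,'no ribs');continue
            X=ground(im,np.c_[u,v],.0575)[:,:2]; c,mm,a,L,W=pca(X)
            print(n,t,round(d['confidence'],2),'ribs mean',c.round(3),'mid',mm.round(3),a.round(1),L.round(3),W.round(3))
    if n=='wrist': cv2.imwrite('pics/g_w.png',im['pixels'])
    if n!='wrist': cv2.imwrite(f'pics/g_{n}.png',ortho(im,.5,.7,-.5,0,.16,.001))
E
python3 gd.py
python3 - <<'E'
import cv2,numpy as np
w=cv2.imread('pics/g_w.png');o=np.zeros((600,800,3),np.uint8)
o[:384,:512]=cv2.resize(w,(512,384));a=cv2.imread('pics/g_top.png');b=cv2.imread('pics/g_scene.png')
o[390:590,:400]=a[:,:400];o[390:590,400:]=b[:,:400];cv2.imwrite('pics/g.png',o)
E
```

```text
[ 0.41216453 -0.17116395  0.24970602] [-2.04227471e-03 -3.13820481e+00  1.23265141e-03]
wrist guard_white 0.68 ribs mean [ 0.443 -0.217] mid [ 0.447 -0.216] 14.3 0.111 0.012
wrist guard_orange 0.8 ribs mean [ 0.417 -0.351] mid [ 0.421 -0.352] -13.3 0.111 0.013
scene guard_white 0.74 ribs mean [ 0.45  -0.219] mid [ 0.447 -0.22 ] 14.0 0.107 0.009
scene guard_orange 0.58 ribs mean [ 0.423 -0.356] mid [ 0.422 -0.355] -13.7 0.105 0.007
top guard_white no ribs
top guard_orange no ribs
```

View pics/g.png

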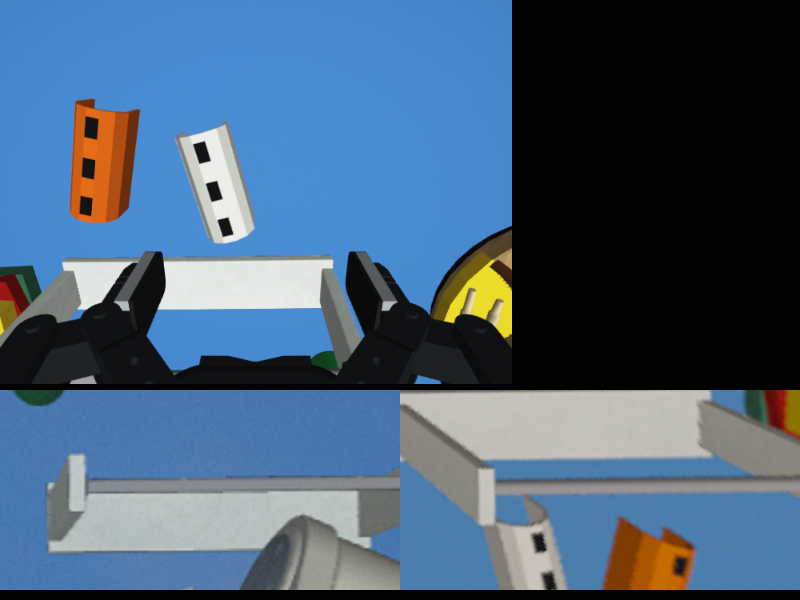

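Request:
servo_tool:
  travel:
    - [-0.175, -0.23, 0]
    - [-0.175, -0.23, 0]
    - [0, 0, 0]
    - [0, 0, 0]
    - [0, 0, 0]
  twist:
    - [0, 0, 0]
    - [0, 0, 0]
    - [0, 0, -0.039]
    - [0, 0, -0.039]
    - [0, 0, 0]
  jaw: [-1, -1, -1, -1, -1]

```text
clock: 34.27
position: [0.4505, -0.2128, 0.251]
orientation: [0.397, -3.116, -0.0]
force: [0.1, -0.0, -0.0]
opening: 0.0853
finger_force: 0.0
```

Request:
servo_tool:
  travel:
    - [0, 0, 0.3]
    - [0, 0, 0.3]
    - [0, 0, 0.3]
    - [0, 0, 0.3]
    - [0, 0, 0.3]
  twist:
    - [0, 0, 0]
    - [0, 0, 0]
    - [0, 0, 0]
    - [0, 0, 0]
    - [0, 0, 0]
  jaw: [-1, -1, -1, -1, -1]

```text
clock: 34.68
position: [0.4503, -0.2124, 0.1003]
orientation: [-0.381, 3.118, -0.001]
force: [-0.6, 0.7, -0.3]
opening: 0.0855
finger_force: 0.0
```

Run:
```python
from h import *
s=sensors.state();print(s['position'],s['orientation'],s['force'])
im=imaging.get_image('wrist');cv2.imwrite('pics/g2.png',cv2.resize(im['pixels'],(480,360)))
```

```text
[ 0.45030215 -0.21244426  0.10029718] [-3.81457478e-01  3.11761843e+00 -6.50554791e-04] [-0.60348169  0.66360663 -0.29354619]
```

View pics/g2.png

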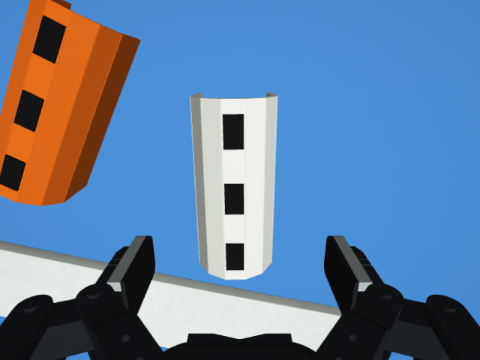

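Request:
servo_tool:
  travel:
    - [0.045, -0.035, 0]
    - [0, 0, 0.3]
    - [0, 0, 0.3]
    - [0, 0, 0.25]
    - [0, 0, 0.1]
  twist:
    - [0, 0, 0]
    - [0, 0, 0]
    - [0, 0, 0]
    - [0, 0, 0]
    - [0, 0, 0]
  jaw: [-1, -1, -1, -1, -1]

```text
clock: 35.15
position: [0.4464, -0.2175, 0.0057]
orientation: [0.385, -3.117, -0.001]
force: [-0.2, 1.1, 0.6]
opening: 0.0855
finger_force: 0.0
```

Request:
servo_tool:
  travel:
    - [0, 0, 0]
    - [0, 0, 0]
    - [0, 0, 0]
    - [0, 0, 0]
    - [0, 0, 0]
  twist:
    - [0, 0, 0]
    - [0, 0, 0]
    - [0, 0, 0]
    - [0, 0, 0]
    - [0, 0, 0]
  jaw: [-1, 1, 1, 1, 1]

```text
clock: 35.57
position: [0.4479, -0.2182, 0.0084]
orientation: [-0.386, 3.115, -0.003]
force: [-2.0, 0.1, 8.9]
opening: 0.0573
finger_force: 63.9
```

Request:
servo_tool:
  travel:
    - [0, 0, 0]
    - [0, 0, -0.2]
    - [0, 0, -0.3]
    - [0, 0, -0.35]
    - [0, 0, -0.35]
  twist:
    - [0, 0, 0]
    - [0, 0, 0]
    - [0, 0, 0]
    - [0, 0, 0]
    - [0, 0, 0]
  jaw: [1, 1, 1, 1, 1]

```text
clock: 35.98
position: [0.4464, -0.2174, 0.1287]
orientation: [-0.387, 3.117, -0.0]
force: [0.9, -1.2, -1.3]
opening: 0.0569
finger_force: 64.8
```

Request:
servo_tool:
  travel:
    - [0, 0, -0.35]
    - [0, 0, -0.35]
    - [0, 0, -0.2]
    - [0, 0, 0]
  twist:
    - [0, 0, 0]
    - [0, 0, 0]
    - [0, 0, 0]
    - [0, 0, 0]
  jaw: [1, 1, 1, 1]

```text
clock: 36.32
position: [0.4492, -0.2188, 0.2226]
orientation: [-0.386, 3.109, -0.009]
force: [1.4, 0.2, -1.3]
opening: 0.057
finger_force: 65.0
```

Request:
servo_tool:
  travel:
    - [0, 0, 0]
    - [0, 0, 0]
    - [0, 0, 0]
    - [0, 0, 0]
    - [0, 0, 0]
  twist:
    - [0, 0, 0.0385]
    - [0, 0, 0.0385]
    - [0, 0, 0.0385]
    - [0, 0, 0.0385]
    - [0, 0, 0.0385]
  jaw: [1, 1, 1, 1, 1]

```text
clock: 36.73
position: [0.4462, -0.2173, 0.2164]
orientation: [0.568, 3.09, -0.0]
force: [1.6, -0.1, -0.8]
opening: 0.0569
finger_force: 64.9
```

Request:
servo_tool:
  travel:
    - [0, 0, 0]
    - [0, 0, 0]
    - [0, 0, 0]
    - [0, 0, 0]
    - [0, 0, 0]
  twist:
    - [0, 0, 0.0385]
    - [0, 0, 0.0385]
    - [0, 0, 0.0385]
    - [0, 0, 0.0385]
    - [0, 0, 0.0385]
  jaw: [1, 1, 1, 1, 1]

```text
clock: 37.15
position: [0.4462, -0.2174, 0.2163]
orientation: [1.463, 2.78, -0.0]
force: [-1.0, -0.4, -1.0]
opening: 0.0569
finger_force: 64.9
```

Request:
servo_tool:
  travel:
    - [0, 0, 0]
    - [0, 0, 0]
    - [0, 0, 0]
    - [0, 0, 0]
    - [0, 0, 0]
  twist:
    - [0, 0, 0.0385]
    - [0, 0, 0.0385]
    - [0, 0, 0.0385]
    - [0, 0, 0.0385]
    - [0, 0, 0.0385]
  jaw: [1, 1, 1, 1, 1]

```text
clock: 37.57
position: [0.4462, -0.2174, 0.2164]
orientation: [2.224, 2.219, 0.0]
force: [0.1, 0.1, -1.1]
opening: 0.0571
finger_force: 64.9
```

Request:
servo_tool:
  travel:
    - [0.07, 0.31, 0]
    - [0.07, 0.31, 0]
    - [0.07, 0.31, 0]
    - [0.07, 0.31, 0]
    - [0.07, 0.31, 0]
  twist:
    - [0, 0, 0]
    - [0, 0, 0]
    - [0, 0, 0]
    - [0, 0, 0]
    - [0, 0, 0]
  jaw: [1, 1, 1, 1, 1]

```text
clock: 37.98
position: [0.6025, -0.1814, 0.2163]
orientation: [2.218, 2.225, -0.0]
force: [1.1, -0.7, -1.2]
opening: 0.0568
finger_force: 64.8
```

Request:
servo_tool:
  travel:
    - [0, 0, 0]
    - [0, 0, 0]
  twist:
    - [0, 0, 0]
    - [0, 0, 0]
  jaw: [1, 1]

```text
clock: 38.15
position: [0.6021, -0.1813, 0.2158]
orientation: [-2.215, -2.227, 0.001]
force: [-0.2, -0.4, -0.7]
opening: 0.0569
finger_force: 64.9
```

Run:
```python
from h import *
s=sensors.state();print(s['position'],s['orientation'],s['force'],s['joints'])
im=imaging.get_image('scene');w=imaging.get_image('wrist')['pixels']
o=np.zeros((600,800,3),np.uint8);o[:480,:400]=w[:,120:520];o[:400,400:]=cv2.resize(im['pixels'][110:260,130:280],(400,400));cv2.imwrite('pics/g3.png',o)
# bar ends from scene: predicted bar line
print(proj(im,[[.605,-.09,.16],[.605,-.26,.16],[.605,-.43,.16]]).round(1))
```

```text
[ 0.60208704 -0.18129332  0.21577386] [-2.21546542e+00 -2.22674644e+00  5.06958165e-04] [-0.20540821 -0.35609574 -0.65511538] [-2.94821966e-01  3.73517167e-01  1.63961495e+00 -7.45230577e-05
  1.12902204e+00 -2.99869086e-01]
[[255.8 203.2]
 [203.2 168.7]
 [155.3 137.2]]
```

View pics/g3.png

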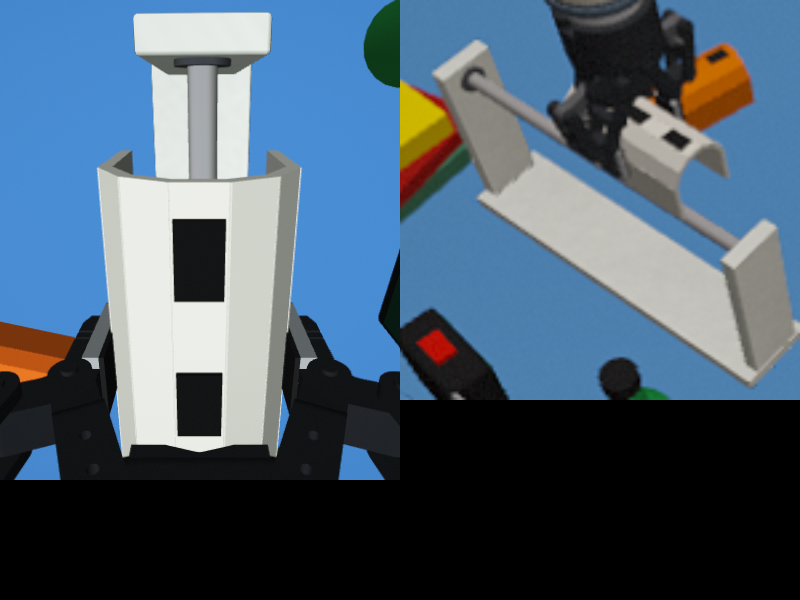

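Request:
servo_tool:
  travel:
    - [0, 0, 0.25]
    - [0, 0, 0.25]
    - [0, 0, 0.2]
    - [0, 0, 0.15]
    - [0, 0, 0.05]
  twist:
    - [0, 0, 0]
    - [0, 0, 0]
    - [0, 0, 0]
    - [0, 0, 0]
    - [0, 0, 0]
  jaw: [1, 1, 1, 1, 1]

```text
clock: 38.67
position: [0.5987, -0.182, 0.1241]
orientation: [-2.216, -2.222, 0.003]
force: [-0.6, 0.6, -1.5]
opening: 0.0568
finger_force: 65.0
```

Request:
servo_tool:
  travel:
    - [0, 0, 0.02]
    - [0, 0, 0]
  twist:
    - [0, 0, 0]
    - [0, 0, 0]
  jaw: [1, 1]

```text
clock: 38.83
position: [0.6011, -0.1823, 0.1247]
orientation: [2.218, 2.225, -0.0]
force: [-0.5, 0.2, -0.2]
opening: 0.0572
finger_force: 65.0
```

Request:
servo_tool:
  travel:
    - [0.0, 0.01, 0.01]
    - [0, 0, 0.01]
    - [0, 0, 0]
  twist:
    - [0, 0, 0]
    - [0, 0, 0]
    - [0, 0, 0]
  jaw: [1, 1, 1]

```text
clock: 39.08
position: [0.6029, -0.1821, 0.1231]
orientation: [2.217, 2.225, 0.001]
force: [1.1, -0.2, 0.1]
opening: 0.057
finger_force: 65.0
```

Request:
servo_tool:
  travel:
    - [0, 0, 0]
    - [0, 0, 0]
    - [0, 0, 0]
    - [0, 0, 0]
    - [0, 0, 0]
  twist:
    - [0, 0, 0]
    - [0, 0, 0]
    - [0, 0, 0]
    - [0, 0, 0]
    - [0, 0, 0]
  jaw: [-1, -1, -1, -1, -1]

```text
clock: 39.5
position: [0.6026, -0.182, 0.1224]
orientation: [2.217, 2.226, 0.0]
force: [-0.1, -0.8, 0.5]
opening: 0.0857
finger_force: 0.0
```

Request:
servo_tool:
  travel:
    - [0, 0, -0.1]
    - [0, 0, -0.3]
    - [0, 0, -0.3]
    - [0, 0, -0.3]
    - [0, 0, -0.3]
  twist:
    - [0, 0, 0]
    - [0, 0, 0]
    - [0, 0, 0]
    - [0, 0, 0]
    - [0, 0, 0]
  jaw: [-1, -1, -1, -1, -1]

```text
clock: 39.92
position: [0.6024, -0.1819, 0.2545]
orientation: [2.217, 2.225, 0.0]
force: [0.3, 0.4, -0.2]
opening: 0.0856
finger_force: 0.0
```

```bash
cat > gc.py <<'E'
from h import *
from bl import pca
print(sensors.state()['position'],sensors.state()['orientation'])
for n in ['wrist','scene']:
    im=imaging.get_image(n); p=im['pixels'].astype(int); blk=(p.max(2)<45)
    cv2.imwrite(f'pics/gc_{n}.png',im['pixels'])
    for t,z in [('guard_white',.171),('guard_orange',.171),('guard_white',.0575),('guard_orange',.0575)]:
        for d in finder.silhouettes(im,t)[:1]:
            hull=np.zeros(blk.shape,np.uint8); cs,_=cv2.findContours(d['pixels'].astype(np.uint8),0,2); cv2.fillConvexPoly(hull,cv2.convexHull(np.vstack(cs)),1)
            v,u=np.nonzero(blk&(hull>0)); 
            if len(u)<10: print(n,t,'no ribs');continue
            X=ground(im,np.c_[u,v],z)[:,:2]; c,mm,a,L,W=pca(X)
            print(n,t,z,round(d['confidence'],2),'mid',mm.round(3),a.round(1),L.round(3),W.round(3))
E
python3 gc.py
```

```text
[ 0.60235027 -0.18192728  0.25447589] [2.21717483e+00 2.22532398e+00 2.32170065e-04]
wrist guard_white 0.171 0.63 mid [ 0.489 -0.264] 10.4 0.087 0.053
wrist guard_orange 0.171 0.89 mid [ 0.489 -0.264] 10.3 0.087 0.052
wrist guard_white 0.0575 0.63 mid [ 0.432 -0.348] 10.4 0.131 0.08
wrist guard_orange 0.0575 0.89 mid [ 0.432 -0.348] 10.3 0.131 0.079
scene guard_white 0.171 0.9 mid [ 0.603 -0.184] -89.8 0.108 0.009
scene guard_orange 0.171 0.68 mid [ 0.491 -0.263] -13.9 0.091 0.019
scene guard_white 0.0575 0.9 mid [ 0.548 -0.267] -89.8 0.122 0.011
scene guard_orange 0.0575 0.68 mid [ 0.421 -0.357] -13.9 0.103 0.021
```

Request:
servo_tool:
  travel:
    - [-0.245, -0.258, 0]
    - [-0.245, -0.258, 0]
    - [-0.245, -0.258, 0]
    - [-0.245, -0.258, 0]
    - [-0.245, -0.258, 0]
  twist:
    - [0, 0, 0]
    - [0, 0, 0]
    - [0, 0, 0]
    - [0, 0, 0]
    - [0, 0, 0]
  jaw: [-1, -1, -1, -1, -1]

```text
clock: 40.83
position: [0.4725, -0.3056, 0.2516]
orientation: [-2.216, -2.225, 0.0]
force: [0.5, -0.9, 0.3]
opening: 0.0853
finger_force: 0.0
```

Request:
servo_tool:
  travel:
    - [-0.245, -0.258, 0]
    - [-0.245, -0.258, 0]
    - [0, 0, 0]
    - [0, 0, 0]
    - [0, 0, 0]
  twist:
    - [0, 0, 0]
    - [0, 0, 0]
    - [0, 0, -0.0385]
    - [0, 0, -0.0385]
    - [0, 0, -0.0385]
  jaw: [-1, -1, -1, -1, -1]

```text
clock: 41.25
position: [0.4216, -0.3547, 0.2517]
orientation: [-1.773, -2.592, -0.0]
force: [1.0, 0.5, 0.3]
opening: 0.0856
finger_force: 0.0
```

Request:
servo_tool:
  travel:
    - [0, 0, 0]
    - [0, 0, 0]
    - [0, 0, 0]
    - [0, 0, 0]
    - [0, 0, 0]
  twist:
    - [0, 0, -0.0385]
    - [0, 0, -0.0385]
    - [0, 0, -0.0385]
    - [0, 0, -0.0385]
    - [0, 0, -0.0385]
  jaw: [-1, -1, -1, -1, -1]

```text
clock: 41.67
position: [0.4223, -0.354, 0.2516]
orientation: [-0.918, -3.003, -0.001]
force: [0.1, 0.7, 0.6]
opening: 0.0854
finger_force: 0.0
```

Request:
servo_tool:
  travel:
    - [0, 0, 0]
    - [0, 0, 0]
    - [0, 0, 0]
    - [0, 0, 0.35]
    - [0, 0, 0.35]
  twist:
    - [0, 0, -0.0385]
    - [0, 0, -0.0385]
    - [0, 0, -0.0385]
    - [0, 0, 0]
    - [0, 0, 0]
  jaw: [-1, -1, -1, -1, -1]

```text
clock: 42.08
position: [0.4237, -0.3552, 0.1829]
orientation: [0.369, 3.116, -0.004]
force: [-0.7, -0.1, -0.4]
opening: 0.0857
finger_force: 0.0
```

Request:
servo_tool:
  travel:
    - [0, 0, 0.35]
    - [0, 0, 0.35]
    - [0, 0, 0]
  twist:
    - [0, 0, 0]
    - [0, 0, 0]
    - [0, 0, 0]
  jaw: [-1, -1, -1]

```text
clock: 42.33
position: [0.4189, -0.3511, 0.106]
orientation: [-0.37, -3.111, -0.009]
force: [-0.7, 0.9, -0.4]
opening: 0.0856
finger_force: 0.0
```

```bash
python3 gc.py | grep -v white
```

```text
[ 0.4188928  -0.35107397  0.10597309] [-0.36983754 -3.11061443 -0.00932559]
wrist guard_orange 0.171 0.9 mid [ 0.372 -0.34 ] -13.4 0.046 0.005
wrist guard_orange 0.0575 0.9 mid [ 0.421 -0.352] -13.4 0.112 0.012
scene guard_orange 0.171 0.78 mid [ 0.491 -0.261] -13.5 0.091 0.006
scene guard_orange 0.0575 0.78 mid [ 0.421 -0.355] -13.5 0.103 0.006
```

Request:
servo_tool:
  travel:
    - [0, 0, 0.3]
    - [0, 0, 0.3]
    - [0, 0, 0.3]
    - [0, 0, 0.12]
    - [0, 0, 0]
  twist:
    - [0, 0, 0]
    - [0, 0, 0]
    - [0, 0, 0]
    - [0, 0, 0]
    - [0, 0, 0]
  jaw: [-1, -1, -1, -1, -1]

```text
clock: 43.25
position: [0.421, -0.3529, 0.0081]
orientation: [-0.37, -3.116, -0.004]
force: [0.0, -0.0, -0.4]
opening: 0.0853
finger_force: 0.0
```

Request:
servo_tool:
  travel:
    - [0, 0, 0]
    - [0, 0, 0]
    - [0, 0, 0]
    - [0, 0, 0]
    - [0, 0, 0]
  twist:
    - [0, 0, 0]
    - [0, 0, 0]
    - [0, 0, 0]
    - [0, 0, 0]
    - [0, 0, 0]
  jaw: [1, 1, 1, 1, 1]

```text
clock: 43.67
position: [0.4236, -0.3551, 0.0123]
orientation: [0.371, 3.117, -0.003]
force: [-0.3, 0.8, 7.7]
opening: 0.0569
finger_force: 64.6
```

Request:
servo_tool:
  travel:
    - [0, 0, 0]
    - [0, 0, -0.2]
    - [0, 0, -0.3]
    - [0, 0, -0.35]
    - [0, 0, -0.35]
  twist:
    - [0, 0, 0]
    - [0, 0, 0]
    - [0, 0, 0]
    - [0, 0, 0]
    - [0, 0, 0]
  jaw: [1, 1, 1, 1, 1]

```text
clock: 44.08
position: [0.4224, -0.354, 0.1325]
orientation: [0.371, 3.119, -0.0]
force: [0.4, -0.2, -0.6]
opening: 0.0566
finger_force: 64.3
```

Request:
servo_tool:
  travel:
    - [0, 0, -0.35]
    - [0, 0, -0.35]
    - [0, 0, -0.2]
    - [0, 0, 0]
    - [0, 0, 0]
  twist:
    - [0, 0, 0]
    - [0, 0, 0]
    - [0, 0, 0]
    - [0, 0, 0]
    - [0, 0, 0]
  jaw: [1, 1, 1, 1, 1]

```text
clock: 44.5
position: [0.4232, -0.3547, 0.2225]
orientation: [0.37, 3.116, -0.004]
force: [-0.0, 0.9, 0.1]
opening: 0.057
finger_force: 64.4
```

Request:
servo_tool:
  travel:
    - [0, 0, 0]
    - [0, 0, 0]
    - [0, 0, 0]
    - [0, 0, 0]
    - [0, 0, 0]
  twist:
    - [0, 0, 0.0386]
    - [0, 0, 0.0386]
    - [0, 0, 0.0386]
    - [0, 0, 0.0386]
    - [0, 0, 0.0386]
  jaw: [1, 1, 1, 1, 1]

```text
clock: 44.92
position: [0.4217, -0.3534, 0.2187]
orientation: [-1.293, -2.861, -0.001]
force: [-0.4, 0.1, -2.2]
opening: 0.057
finger_force: 64.3
```

Request:
servo_tool:
  travel:
    - [0, 0, 0]
    - [0, 0, 0]
    - [0, 0, 0]
    - [0, 0, 0]
    - [0, 0, 0]
  twist:
    - [0, 0, 0.0386]
    - [0, 0, 0.0386]
    - [0, 0, 0.0386]
    - [0, 0, 0.0386]
    - [0, 0, 0.0386]
  jaw: [1, 1, 1, 1, 1]

```text
clock: 45.33
position: [0.4217, -0.3534, 0.2187]
orientation: [-2.088, -2.344, 0.0]
force: [0.3, 0.1, -0.5]
opening: 0.0569
finger_force: 64.3
```

Request:
servo_tool:
  travel:
    - [0, 0, 0]
    - [0, 0, 0]
    - [0.027, 0.303, 0]
    - [0.027, 0.303, 0]
    - [0.027, 0.303, 0]
  twist:
    - [0, 0, 0.0386]
    - [0, 0, 0]
    - [0, 0, 0]
    - [0, 0, 0]
    - [0, 0, 0]
  jaw: [1, 1, 1, 1, 1]

```text
clock: 45.75
position: [0.5138, -0.3457, 0.2194]
orientation: [-2.216, -2.225, 0.0]
force: [-0.9, -0.2, -1.0]
opening: 0.0569
finger_force: 64.4
```

Request:
servo_tool:
  travel:
    - [0.027, 0.303, 0]
    - [0.027, 0.303, 0]
    - [0.027, 0.303, 0]
    - [0, 0, 0]
    - [0, 0, 0]
  twist:
    - [0, 0, 0]
    - [0, 0, 0]
    - [0, 0, 0]
    - [0, 0, 0]
    - [0, 0, 0]
  jaw: [1, 1, 1, 1, 1]

```text
clock: 46.17
position: [0.6049, -0.3371, 0.2185]
orientation: [-2.214, -2.226, 0.001]
force: [0.2, -0.3, -0.4]
opening: 0.0567
finger_force: 64.4
```

```bash
python3 gc.py
```

```text
[ 0.60485613 -0.33705846  0.21845635] [-2.21386966e+00 -2.22609474e+00  1.02036520e-03]
wrist guard_white 0.171 0.9 mid [ 0.603 -0.226] -89.9 0.021 0.012
wrist guard_orange 0.171 0.58 mid [ 0.605 -0.383] -89.7 0.161 0.095
wrist guard_white 0.0575 0.9 mid [ 0.601 -0.211] -89.9 0.034 0.019
wrist guard_orange 0.0575 0.58 mid [ 0.605 -0.461] -89.7 0.258 0.151
scene guard_white 0.171 0.96 mid [ 0.603 -0.184] -89.7 0.108 0.009
scene guard_orange 0.171 0.6 mid [ 0.553 -0.408] -89.4 0.07 0.027
scene guard_white 0.0575 0.96 mid [ 0.548 -0.267] -89.7 0.122 0.011
scene guard_orange 0.0575 0.6 mid [ 0.491 -0.521] -89.4 0.079 0.03
```

Centred over the bar; lower from 0.2185 to about 0.127 and release.

Request:
servo_tool:
  travel:
    - [0, 0, 0.25]
    - [0, 0, 0.25]
    - [0, 0, 0.2]
    - [0, 0, 0.15]
    - [0, 0, 0.04]
  twist:
    - [0, 0, 0]
    - [0, 0, 0]
    - [0, 0, 0]
    - [0, 0, 0]
    - [0, 0, 0]
  jaw: [1, 1, 1, 1, 1]

```text
clock: 47.08
position: [0.6027, -0.3371, 0.1284]
orientation: [-2.218, -2.219, 0.002]
force: [-1.2, 0.2, -1.4]
opening: 0.057
finger_force: 64.5
```

Request:
servo_tool:
  travel:
    - [0, 0, 0.01]
    - [0, 0, 0]
  twist:
    - [0, 0, 0]
    - [0, 0, 0]
  jaw: [1, 1]

```text
clock: 47.25
position: [0.6046, -0.3381, 0.1309]
orientation: [2.221, 2.221, 0.0]
force: [-0.2, 0.9, -1.3]
opening: 0.0569
finger_force: 64.5
```

Request:
servo_tool:
  travel:
    - [0, 0, 0]
    - [0, 0, 0]
    - [0, 0, 0]
    - [0, 0, 0]
    - [0, 0, 0]
  twist:
    - [0, 0, 0]
    - [0, 0, 0]
    - [0, 0, 0]
    - [0, 0, 0]
    - [0, 0, 0]
  jaw: [-1, -1, -1, -1, -1]

```text
clock: 47.67
position: [0.6046, -0.338, 0.1309]
orientation: [2.221, 2.221, 0.0]
force: [-0.9, 0.0, -0.1]
opening: 0.0858
finger_force: 0.0
```

Request:
servo_tool:
  travel:
    - [0, 0, -0.1]
    - [0, 0, -0.3]
    - [0, 0, -0.3]
    - [0, 0, -0.3]
    - [0, 0, -0.35]
  twist:
    - [0, 0, 0]
    - [0, 0, 0]
    - [0, 0, 0]
    - [0, 0, 0]
    - [0, 0, 0]
  jaw: [-1, -1, -1, -1, -1]

```text
clock: 48.08
position: [0.6038, -0.3376, 0.2666]
orientation: [-2.22, -2.221, 0.001]
force: [0.9, -0.6, -0.0]
opening: 0.0854
finger_force: 0.0
```

Request:
servo_tool:
  travel:
    - [0, -0.35, 0]
    - [0, -0.35, 0]
    - [0, -0.35, 0]
    - [0, -0.35, 0]
    - [0, -0.35, 0]
  twist:
    - [0, 0, 0]
    - [0, 0, 0]
    - [0, 0, 0]
    - [0, 0, 0]
    - [0, 0, 0]
  jaw: [-1, -1, -1, -1, -1]

```text
clock: 48.5
position: [0.4278, -0.3377, 0.2661]
orientation: [2.22, 2.221, 0.0]
force: [-0.7, -0.7, -0.8]
opening: 0.0854
finger_force: 0.0
```

```bash
python3 gc.py|grep scene; python3 ck.py; python3 tt.py
python3 - <<'E'
from h import *
from bl import pca
im=imaging.get_image('scene');cv2.imwrite('pics/fin.png',im['pixels'])
for d in finder.silhouettes(im,'bail0'):
    v,u=np.nonzero(d['pixels']); X=ground(im,np.c_[u,v],.0375)[:,:2]
    c,mm,a,L,W=pca(X);print(round(d['confidence'],2),mm.round(3),a.round(1),L.round(3))
E
```

```text
scene guard_white 0.171 0.72 mid [0.786 0.256] 89.7 0.052 0.002
scene guard_orange 0.171 0.89 mid [ 0.606 -0.337] 89.8 0.107 0.009
scene guard_white 0.0575 0.72 mid [0.755 0.23 ] 89.7 0.059 0.002
scene guard_orange 0.0575 0.89 mid [ 0.551 -0.441] 89.8 0.121 0.01
[ 0.43010374 -0.33785767  0.26510999] [-2.22016983e+00 -2.22239073e+00 -7.52093699e-05]
scene [363 268  30  29 660] [0.5695 0.2286 0.091 ]
scene [315 325  39  36 740] [0.7388 0.2369 0.091 ]
top [246 161  30  19 546] [0.7177 0.2241 0.091 ]
top [243 218  28  27 582] [0.5702 0.2303 0.091 ]
top yellow [0.646 0.143] mean 268.4 ext [228.3 314.1] 1197
scene yellow [0.641 0.143] mean 264.3 ext [226.4 306. ] 1183
[ 0.4296 -0.3378  0.2651]
0.81 [0.648 0.116] 0.4 0.11
```

View pics/fin.png

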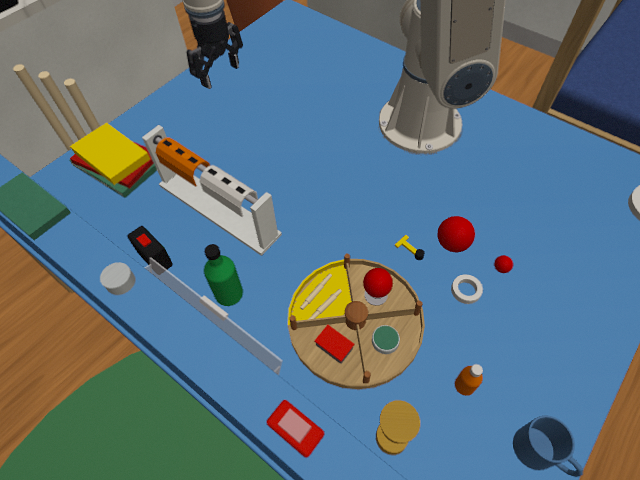

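The final picture shows both bails in the yellow bay at (317,290) and (326,304). The ball is in the cup at (378,283), and both guards hang on the bar at (180,155) and (228,182). No bail is lying elsewhere.

```bash
python3 -c "
from plant import order
print(order.finish_job())"
```

```text
the job is handed in; nothing more can be done
None
```

The job is handed in at about 49 s of the 210 s, with no verdict returned: in the last picture both bails lie in the yellow bay, the cup faces front with the red ball in it, both guards hang lengthways on the bar, and the bystanders stand where they were.

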